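Put the test pieces away and lock the drawer with R-clips

TASK

Put the test pieces away: set the round steel hardness block centrally and flat on the narrow raised seat on the grey locker's roof, and put every resin-mounted specimen on the bench into its open drawer. Slide the drawer fully shut, then lock it: push one of the two R-clips from the stand straight down through the cross-drilled hole of each stud until its bow has sprung over the stud. Leave the other things on the bench where they are.

Things in the scene. Friction and masses are not known exactly. Their poses are not given: they have to be found in the camera images.
- specimen_0: a resin-mounted metal specimen: a plain upright disc 30 mm across and 21 mm tall, 35 g, standing on the bench. Two to four are present, the others are absent. Origin: centre of its underside; z up.
- specimen_1: a resin-mounted metal specimen: a plain upright disc 30 mm across and 21 mm tall, 35 g, standing on the bench. Two to four are present, the others are absent. Origin: centre of its underside; z up.
- specimen_2: a resin-mounted metal specimen: a plain upright disc 30 mm across and 21 mm tall, 35 g, standing on the bench. Two to four are present, the others are absent. Origin: centre of its underside; z up.
- specimen_3: a resin-mounted metal specimen: a plain upright disc 30 mm across and 21 mm tall, 35 g, standing on the bench. Two to four are present, the others are absent. Origin: centre of its underside; z up.
- drawer (a joint): how far the locker's drawer is pulled out, in m: 0 shut, 0.085 fully open. It slides level with about 1.5 N of friction and stays where it is left; push the middle of its front to shut it.
- drawer_floor (a point): centre of the drawer's inner floor, 9 mm above the bench; moves with the drawer. x points inward along the slide (away from the front), y along the front, z up. The tray inside spans x -50 to +44 mm and y -62 to +62 mm; side walls reach 31 mm above the floor, the front 55 mm. With the drawer open, x below +25 mm is clear of the locker's roof.
- drawer_front (a point): centre of the outer face of the drawer's front, 35 mm above the bench (front 12 mm thick, 206 mm wide, from 2 to 64 mm above the bench). x points inward, the way it shuts. A finger lip 60 mm wide, 9 mm deep stands out of it 38 to 52 mm above the bench. A 25 mm wide U-notch, open at the top, at each end passes over a stud as the drawer shuts.
- stud_0 (a point): centre of the cross-drilled hole in the locking stud at the locker's +y end. The stud is a steel pin 20 mm in diameter, axis level along x (x points into the locker). The 8.5 mm hole runs vertically right through it, 23 mm in front of the locker's face, 11 mm in front of the shut drawer's front; the stud ends 15 mm beyond the hole.
- stud_1 (a point): centre of the cross-drilled hole in the locking stud at the locker's -y end. The stud is a steel pin 20 mm in diameter, axis level along x (x points into the locker). The 8.5 mm hole runs vertically right through it, 23 mm in front of the locker's face, 11 mm in front of the shut drawer's front; the stud ends 15 mm beyond the hole.
- clip_0: an R-clip of 4 mm steel wire, 40 g, standing coil up in a slot of the stand. Origin: the point of the straight leg that lies in the middle of the stud when home. The straight leg runs along -z to 32 mm below the origin; the bowed leg is beside it at +y. The coil, where to hold it, is a flat ring 20 mm across, 9 mm thick along x, its centre at y = +6, z = +48 mm.
- clip_1: an R-clip of 4 mm steel wire, 40 g, standing coil up in a slot of the stand. Origin: the point of the straight leg that lies in the middle of the stud when home. The straight leg runs along -z to 32 mm below the origin; the bowed leg is beside it at +y. The coil, where to hold it, is a flat ring 20 mm across, 9 mm thick along x, its centre at y = +6, z = +48 mm.
- clip_0_bow (a joint): angle of the clip's sprung bowed leg, rad: 0 fully in, about 0.1 while forced open over a stud. Pushed down over the stud with the clip's x along the stud's axis (bow on either side), it takes some 5 to 20 N until the bow springs back under the stud.
- clip_1_bow (a joint): angle of the clip's sprung bowed leg, rad: 0 fully in, about 0.1 while forced open over a stud. Pushed down over the stud with the clip's x along the stud's axis (bow on either side), it takes some 5 to 20 N until the bow springs back under the stud.
- stand: the clip stand: an aluminium block 108 x 36 mm, 38 mm tall, on a thin foot, fixed to the bench, with two vertical slots 34 mm deep along its x axis, each holding one clip, 52 mm apart. Origin: centre of its underside; lift a clip 45 mm straight up to clear it.
- ref_block_1: the round steel hardness block: a plain disc 60 mm across, 16 mm tall, 0.4 kg, lying flat on the bench. Origin: centre of its underside; z up.
- flat_coupon_0: bystander: a flat steel bar sample 24 x 70 x 10 mm; origin centre of underside.
- magnet_pot: bystander: a pot magnet with a knob, 32 mm across, 27 mm tall; origin centre of underside.
- nut_m16: bystander: a hexagon nut 25 mm across, 13 mm tall; origin centre of underside.
- locker: the specimen locker: a grey steel box, 100 mm deep (x), 206 mm wide (y), 66 mm tall, fixed to the bench, with one drawer and two steel locking studs standing out of its front face, level, 50 mm above the bench, 85.5 mm either side of the middle. Origin: centre of its underside; its front face is at x = -50 mm, x points away from the front.
- clip_0_nip (a point): the pinch of the bowed leg that springs in under the stud: wire centre at y = 6.5 mm, 13 mm below the clip's origin. Between it and a like pinch (y = 5 mm) above, the bow bulges to y = 12.5 mm; its tip flares out to y = 13 mm, 25 mm below the origin.
- clip_1_nip (a point): the pinch of the bowed leg that springs in under the stud: wire centre at y = 6.5 mm, 13 mm below the clip's origin. Between it and a like pinch (y = 5 mm) above, the bow bulges to y = 12.5 mm; its tip flares out to y = 13 mm, 25 mm below the origin.
- block_seat (a point): centre of the top face of the narrow raised seat, where the block belongs: a steel post 36 mm across and 12 mm high on the locker's roof, so this point is 78 mm above the bench. Axes as the locker's.
Not all that is in view belongs to the job. What is shaped like the specimen_0 but purple, white or yellow is not meant.

How it is judged:
On the way, in this order (a step that is already met when the one before it is completed fails the run):
1. every specimen lies in the drawer and the drawer is shut (x of specimen_0 in the frame of drawer_floor between -0.05 and 0.05 m and y of specimen_0 in the frame of drawer_floor between -0.065 and 0.065 m and z of specimen_0 in the frame of drawer_floor between -0.006 and 0.035 m and x of specimen_1 in the frame of drawer_floor between -0.05 and 0.05 m and y of specimen_1 in the frame of drawer_floor between -0.065 and 0.065 m and z of specimen_1 in the frame of drawer_floor between -0.006 and 0.035 m and x of specimen_2 in the frame of drawer_floor between -0.05 and 0.05 m and y of specimen_2 in the frame of drawer_floor between -0.065 and 0.065 m and z of specimen_2 in the frame of drawer_floor between -0.006 and 0.035 m and x of specimen_3 in the frame of drawer_floor between -0.05 and 0.05 m and y of specimen_3 in the frame of drawer_floor between -0.065 and 0.065 m and z of specimen_3 in the frame of drawer_floor between -0.006 and 0.035 m and value of joint drawer below 0.004 m), for 0.2 s.
2. an R-clip is home on each of the two studs, with the drawer still shut (value of joint drawer below 0.004 m and ((horizontal distance between clip_0 and stud_0 below 0.005 m and z of clip_0 in the frame of stud_0 between -0.006 and 0.006 m and angle between clip_0's own z axis and vertical below 0.3 rad and angle between the x axis of clip_0 and the x axis of stud_0, either way round below 0.4 rad and value of joint clip_0_bow below 0.05 rad) or (horizontal distance between clip_1 and stud_0 below 0.005 m and z of clip_1 in the frame of stud_0 between -0.006 and 0.006 m and angle between clip_1's own z axis and vertical below 0.3 rad and angle between the x axis of clip_1 and the x axis of stud_0, either way round below 0.4 rad and value of joint clip_1_bow below 0.05 rad)) and ((horizontal distance between clip_0 and stud_1 below 0.005 m and z of clip_0 in the frame of stud_1 between -0.006 and 0.006 m and angle between clip_0's own z axis and vertical below 0.3 rad and angle between the x axis of clip_0 and the x axis of stud_1, either way round below 0.4 rad and value of joint clip_0_bow below 0.05 rad) or (horizontal distance between clip_1 and stud_1 below 0.005 m and z of clip_1 in the frame of stud_1 between -0.006 and 0.006 m and angle between clip_1's own z axis and vertical below 0.3 rad and angle between the x axis of clip_1 and the x axis of stud_1, either way round below 0.4 rad and value of joint clip_1_bow below 0.05 rad))), for 0.2 s.
At the end, for the whole second after the job is handed in: Specimens in the drawer, shut within 4 mm; block on its seat, within 12 mm of centre, level within 0.06 rad. On each stud a clip through the hole: origin within 5 mm of its centre sideways, 6 mm in height, upright within 0.3 rad, across the stud within 0.4, bow below 0.05 rad. All at rest (all of step 2 and x of specimen_0 in the frame of drawer_floor between -0.05 and 0.05 m and y of specimen_0 in the frame of drawer_floor between -0.065 and 0.065 m and z of specimen_0 in the frame of drawer_floor between -0.006 and 0.035 m and x of specimen_1 in the frame of drawer_floor between -0.05 and 0.05 m and y of specimen_1 in the frame of drawer_floor between -0.065 and 0.065 m and z of specimen_1 in the frame of drawer_floor between -0.006 and 0.035 m and x of specimen_2 in the frame of drawer_floor between -0.05 and 0.05 m and y of specimen_2 in the frame of drawer_floor between -0.065 and 0.065 m and z of specimen_2 in the frame of drawer_floor between -0.006 and 0.035 m and x of specimen_3 in the frame of drawer_floor between -0.05 and 0.05 m and y of specimen_3 in the frame of drawer_floor between -0.065 and 0.065 m and z of specimen_3 in the frame of drawer_floor between -0.006 and 0.035 m and linear speed of each of specimen_0, specimen_1, specimen_2, specimen_3, clip_0, clip_1, ref_block_1 below 0.02 m/s and horizontal distance between ref_block_1 and block_seat below 0.012 m and z of ref_block_1 in the frame of block_seat between -0.004 and 0.004 m and angle between ref_block_1's own z axis and vertical below 0.06 rad); the robot touches nothing.
It fails at once if a bystander is moved by more than 4 cm (distance of any of flat_coupon_0, magnet_pot, nut_m16 from where it was at the start of the episode above 0.04 m).
Of specimen_0, specimen_1, specimen_2, specimen_3 only 2 to 4 are there at a start; the rules pass over those that are not, and their reading is None.
At some moment in a run one of specimen_0, specimen_1, specimen_2, specimen_3 may be knocked a few centimetres aside while the robot is not near it.
It also fails if it takes over 210 s, if anything falls off the work surface, if the arm or the gripper's body presses on something with over 40 N, if the wrist force passes 120 N, or if a joint passes its speed limit or range.

ROBOT

A 7-joint arm with a two-finger parallel gripper is mounted at the origin on a cart in front of the work surface, level with it; the furniture and walls round the work are solid. World frame = base frame: x ahead of the robot, y to its left, z up, the work surface at z = 0. Lengths are in m, angles in rad, forces in N, time in s.
With the tool pointing down it reaches from about 0.4 to 0.875 m from the base axis. Payload 19.3 kg.
Tool frame: the origin (TCP) lies between the finger pads; the fingertips stand 17 mm ahead of it and the grasp point (between the pads) lies 2 mm behind it (bot.tips_ahead is the z of the fingertips in the tool frame, in m); z points along the fingers, y is the direction in which the jaws open and shut (so a half turn about z gives the same grasp; the last joint's range is limited). The gripper opens to 85 mm and grips with 20 to 120 N. Pads are 22 mm wide; open, the fingers measure 114 mm over their backs; the gripper's body (76 mm by 85 mm) begins 54 mm behind the grasp point. The pads swing forward as they close: fully open they stand 13 mm farther back than shut.
Start: joints at [1.199, 0.521, -0.036, 1.599, 0.021, 1.021, -0.113], TCP at [0.186, -0.597, 0.248] pointing down, gripper open.
Joint ranges: [-2.91, 2.91], [-0.3, 2.13], [-1.5, 1.42], [0.17, 2.43], [-1.26, 4.41], [0.16, 1.93], [-2.52, 2.52]. Speed limits (rad/s): [1.89, 1.89, 2.39, 2.39, 3.01, 3.01, 3.01].

INTERFACE

Orientations are given as [roll, pitch, yaw] about the fixed x, y, z axes, in that order (R = Rz(yaw) Ry(pitch) Rx(roll)).
In Python, from workcell import telemetry, cams, job, bot gives the robot as it stands.
- The arm moves only by the tool arm_command, never from a script. Its argument "deltas" is a list of rows, each a list of 7 numbers: the opening, from -1 (shut) to 1 (fully open), so that 0 is half open, then the shift along the tool's x, y, z normalised to -1 to 1, where 1 is 150 mm, then the turn, a rotation vector about the tool's x, y, z normalised to -1 to 1, where 1 is 45 degrees. In form: [[hand, tx, ty, tz, rx, ry, rz], ...]. A call has 1 to 8 rows; each row is the pose to reach, as a shift and turn from the pose commanded when the call began, along the tool's axes at that moment; what a row does not reach only later rows make up. A row lasts 1/8 s, in which the tool goes at most 62.5 mm and 10.7 degrees, less where a joint would pass 70% of its speed; a pose out of reach is approached as far as the arm can. A call with a number of a shift or a turn outside -1 to 1 is refused whole. A call with a gripper value outside its range is refused whole. The fingers move at their own pace and stop on an object; "newtons" is the grip in N (left out, the last holds). Time passes only in rows, so rows that repeat a pose let the fingers close. It gives the time, the measured TCP pose, the force and the opening at its end, in the units of the state.
- telemetry.observe(): the state, without advancing time (a new reading comes with each control period).
- cams.grab_frame(name): name is "scene" or "side" or "wrist"; returns the picture (384x512x3 uint8, blue, green, red); there is no depth.
- cams.get_calibration(name): a dict with "fx", "fy", "cx", "cy" (pixels), "R" (3x3) and "t" (3): a world point X has camera coordinates R X + t. Camera axes: x right, y down, z forward; pixel columns grow to the right and rows downward; lengths in m; the calibration is good to about 2 mm. A picture is of the moment at which its call begins: read the wrist's pose just before it. get_calibration takes no time and is no camera call; for the wrist camera it gives the pose at the moment of the call.
- job.job_done(): hands the job in, once; it reports no verdict.
The state is a dict: "clock": time; "qpos": joint angles; "qd": joint speeds; "joint_efforts": joint torques, N m; "position": TCP position; "tool_rot": TCP orientation; "force": force on the tool from outside, world axes, zero at the start; "moment": the same for the moment, N m; "grip_width": finger opening in m.
Only numpy, scipy, OpenCV 4.12 (cv2) and the standard library are available. Lean on these libraries where they do the work, as an engineer would, in place of code of your own. Each camera call takes 0.05 s, during which the arm holds its last target.

## Working session

There is one attempt and no reset: what is moved stays moved. The work goes in short steps, Python scripts to look and compute and a tool call to move; the robot and the scene stay as the last step left them, time stands still between calls to the robot, and variables do not carry over. Pictures are saved under pics/ and viewed, and the job is handed in when it is done.

Besides the shell and the picture viewer there is one more tool, called after ">>>" by a JSON object that holds its "op" and its "data". arm_command: Moves the arm, as the interface text tells. Its arguments: {"type":"object","properties":{"deltas":{"type":"array","items":{"type":"array","items":{"type":"number"}}},"newtons":{"type":"number"}},"required":["deltas"]}

```bash
ls -la; mkdir -p pics
python3 - <<'E'
from workcell import telemetry, cams, job, bot
import cv2
print(telemetry.observe())
for n in ("scene","side","wrist"):
    c=cams.get_calibration(n); print(n,c)
    cv2.imwrite(f"pics/{n}0.png",cams.grab_frame(n))
E
```

```text
total 12
drwxr-xr-x  3 agent agent 4096 Dec  7 07:23 .
drwxr-xr-x 23 root  root  4096 Dec  7 07:23 ..
drwxr-xr-x  2 agent agent 4096 Dec  7 07:23 pics
{'clock': 0.0, 'qpos': array([ 1.19880003,  0.52202541, -0.0363175 ,  1.60000147,  0.02121207,
        1.02111063, -0.11280319]), 'qd': array([-6.02619689e-04, -6.85235374e-04, -8.06707836e-04, -1.65532381e-04,
       -8.33363327e-04,  5.85153125e-05, -8.19482135e-04]), 'joint_efforts': array([ 3.42338017e-04, -9.27087021e+01,  1.98035449e+00, -3.69930196e+01,
        1.78434985e-02,  8.16038169e-03, -2.73659145e-05]), 'position': array([ 0.18563388, -0.59645901,  0.24772108]), 'tool_rot': array([-3.14043731e+00,  9.84900415e-05,  3.01780798e-01]), 'force': array([ 0.09364647, -0.49746676, -0.52477683]), 'moment': array([-0.01620508, -0.00338419, -0.0047727 ]), 'grip_width': 0.08520206144149806}
scene {'fx': 370.8613575827357, 'fy': 370.8613575827357, 'cx': 260.7824825550314, 'cy': 185.22171316540292, 'R': array([[ 0.54211232, -0.84004168,  0.02107606],
       [-0.34903968, -0.24792284, -0.90371764],
       [ 0.76438572,  0.48256008, -0.42760991]]), 't': array([-0.41855508,  0.22937233,  0.5600702 ])}
side {'fx': 495.25607958826987, 'fy': 495.25607958826987, 'cx': 253.13591251749432, 'cy': 194.028450160756, 'R': array([[-0.97034894, -0.24028686,  0.02617538],
       [-0.13022205,  0.42847484, -0.89412053],
       [ 0.20362992, -0.87101753, -0.44706076]]), 't': array([0.49676083, 0.19564861, 0.85667442])}
wrist {'fx': 296.6037136538422, 'fy': 296.6037136538422, 'cx': 258.6924759876213, 'cy': 188.552801684212, 'R': array([[ 0.29639503, -0.95506297, -0.00217027],
       [-0.91428122, -0.28439428,  0.28846098],
       [-0.27611561, -0.08351416, -0.95748919]]), 't': array([-0.62414108, -0.03508456,  0.38110328])}
```

View pics/scene0.png

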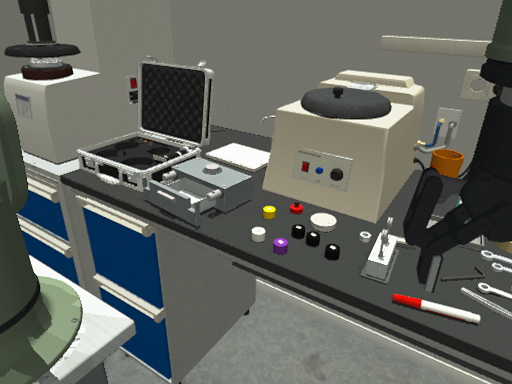

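View pics/side0.png

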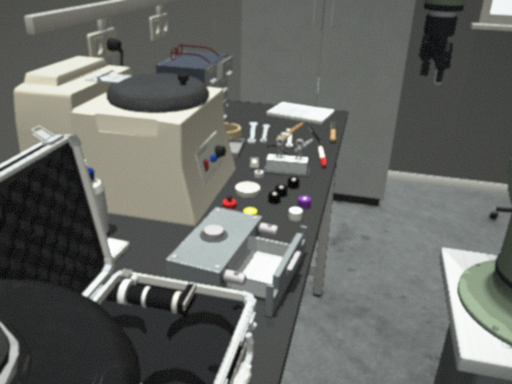

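View pics/wrist0.png

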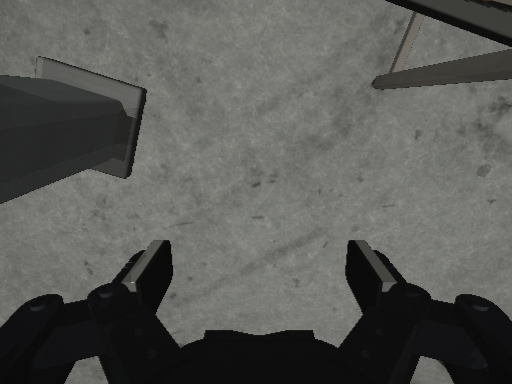

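The scene view shows three black discs at (298,231), (313,238) and (332,251). Lookalikes not meant are white (258,234), purple (280,246) and yellow (269,212). The red pot magnet is at (296,208), the hardness block at (323,221), the nut at (365,237), the stand at (381,257), and the locker with its open drawer at about (205,185). Next I'll take enlarged crops.

```bash
cat > h.py <<'E'
import numpy as np, cv2
from scipy.spatial.transform import Rotation as Ro
def ray(c,u,v,z):
    R,t=np.array(c["R"]),np.array(c["t"])
    d=R.T@np.array([(u-c["cx"])/c["fx"],(v-c["cy"])/c["fy"],1.0]); o=-R.T@t
    return o+d*(z-o[2])/d[2]
def proj(c,X):
    p=np.array(c["R"])@np.asarray(X,float)+np.array(c["t"]); return c["fx"]*p[0]/p[2]+c["cx"],c["fy"]*p[1]/p[2]+c["cy"]
def crop(im,u0,v0,u1,v1,s,fn):
    o=cv2.resize(im[v0:v1,u0:u1],None,fx=s,fy=s,interpolation=cv2.INTER_CUBIC)
    for k in range((u0//10+1)*10,u1,10):
        cv2.line(o,(int((k-u0)*s),0),(int((k-u0)*s),6 if k%50 else 14),(0,255,0),1)
        if k%20==0: cv2.putText(o,str(k),(int((k-u0)*s)-10,22),0,.35,(0,255,0),1)
    for k in range((v0//10+1)*10,v1,10):
        cv2.line(o,(0,int((k-v0)*s)),(6 if k%50 else 14,int((k-v0)*s)),(0,255,0),1)
        if k%20==0: cv2.putText(o,str(k),(16,int((k-v0)*s)+4),0,.35,(0,255,0),1)
    cv2.imwrite(fn,o)
def move(obs,target,rpy,tcpcmd=None):
    "tool-axes shift & rotvec in units"
    R0=Ro.from_euler("xyz",obs["tool_rot"]); 
    d=R0.inv().apply(np.asarray(target)-obs["position"])
    rv=(R0.inv()*Ro.from_euler("xyz",rpy)).as_rotvec()
    return np.round(d/0.15,4), np.round(rv/(np.pi/4),4)
E
python3 - <<'E'
from h import *
from workcell import cams
s=cv2.imread("pics/scene0.png"); 
crop(s,240,190,440,310,4,"pics/s_a.png"); crop(s,130,145,270,225,5.5,"pics/s_b.png")
i=cv2.imread("pics/side0.png"); crop(i,160,140,340,310,3.5,"pics/i_a.png")
c=cams.get_calibration("scene")
for n,u,v,z in [("sp",298,226,.021),("sp",313,234,.021),("sp",332,247,.021),("block",323,219,.016),("stand",381,250,.038),("nut",365,236,.013),("magnet",296,208,.02),("white",258,231,.02),("purp",280,243,.02),("yel",269,209,.02)]:
    print(n,ray(c,u,v,z).round(3))
E
```

```text
sp [ 0.525 -0.258  0.021]
sp [ 0.514 -0.3    0.021]
sp [ 0.492 -0.353  0.021]
block [ 0.594 -0.288  0.016]
stand [ 0.513 -0.445  0.038]
nut [ 0.584 -0.393  0.013]
magnet [ 0.598 -0.214  0.02 ]
white [ 0.458 -0.195  0.02 ]
purp [ 0.446 -0.258  0.02 ]
yel [ 0.556 -0.163  0.02 ]
```

View pics/s_a.png

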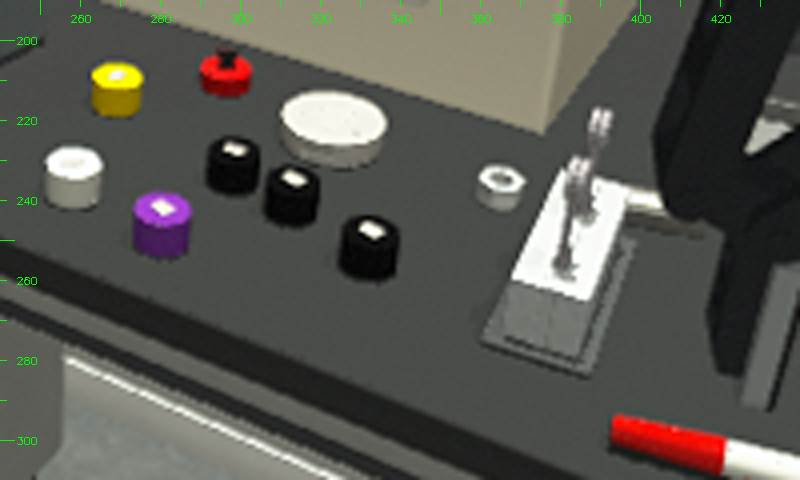

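View pics/s_b.png

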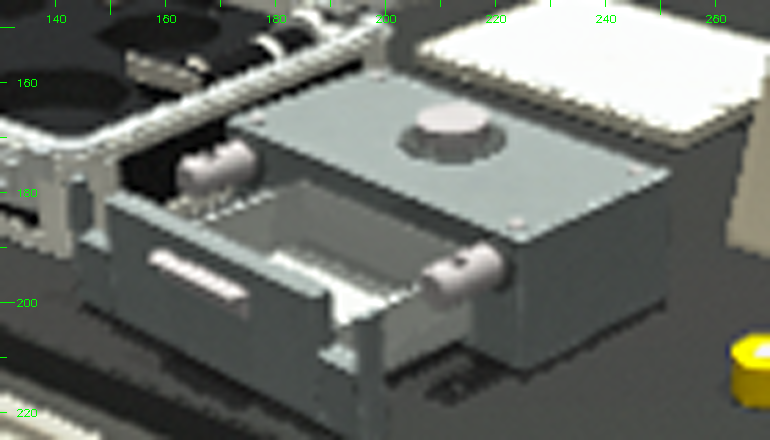

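View pics/i_a.png

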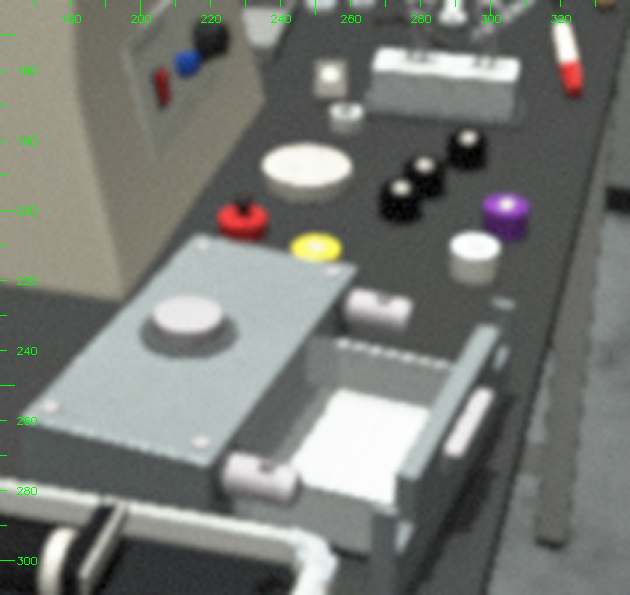

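Run:
```python
from h import *
from workcell import cams
from scipy.optimize import least_squares
S=cams.get_calibration("scene");I=cams.get_calibration("side")
import json
json.dump({k:{a:(np.array(b).tolist()) for a,b in c.items()} for k,c in (("scene",S),("side",I))},open("cal.json","w"))
def tri(a,b):
    f=lambda X:np.r_[np.subtract(proj(S,X),a),np.subtract(proj(I,X),b)]
    r=least_squares(f,[.5,-.3,.02]); return r.x.round(4),r.fun.round(1)
for n,a,b in [("A",(298.3,227.5),(274.6,193.7)),("B",(313,235),(281.1,187.4)),("C",(332.5,247.5),(293.4,179.4)),("blk",(323.2,219.5),(247.8,187.3)),
 ("seat",(212.7,166.5),(213.7,230)),("rNear",(224.5,188.8),(261.7,216.6)),("rFar",(251.5,176.8),(216.3,207.4)),("lNear",(171.5,167.2),(220,273.4))]:
    z=dict(A=.021,B=.021,C=.021,blk=.016,seat=.078).get(n,.066)
    print(n,*tri(a,b),ray(S,*a,z).round(4),ray(I,*b,z).round(4))
# locker fit
L=[((-.05,-.103,.066),(224.5,188.8),(261.7,216.6)),((.05,-.103,.066),(251.5,176.8),(216.3,207.4)),((-.05,.103,.066),(171.5,167.2),(220,273.4)),((0,0,.078),(212.7,166.5),(213.7,230))]
def f(p):
    R=Ro.from_euler("z",p[2]).as_matrix(); o=np.array([p[0],p[1],0]); e=[]
    for m,a,b in L:
        X=R@m+o; e+=[*np.subtract(proj(S,X),a),*np.subtract(proj(I,X),b)]
    return np.array(e)
r=least_squares(f,[.6,0,0]);print(r.x,r.fun.round(1))
R=Ro.from_euler("z",r.x[2]).as_matrix();
for y in(.0855,-.0855):
    X=R@[-.073,y,.05]+[*r.x[:2],0];print("stud",X,proj(S,X),proj(I,X))
```

```text
A [ 0.5238 -0.2596  0.0187] [ 0.1 -0.1  0.1  0.1] [ 0.5198 -0.2613  0.021 ] [ 0.5233 -0.2556  0.021 ]
B [ 0.5157 -0.2996  0.018 ] [ 0.1 -0.1  0.1  0.1] [ 0.5108 -0.3015  0.021 ] [ 0.515 -0.294  0.021]
C [ 0.4946 -0.3535  0.0187] [ 0.  -0.   0.   0.1] [ 0.4912 -0.3546  0.021 ] [ 0.494  -0.3489  0.021 ]
blk [ 0.5971 -0.2874  0.0128] [-0.  0. -0. -0.] [ 0.5919 -0.2894  0.016 ] [ 0.5954 -0.2808  0.016 ]
seat [0.5813 0.0315 0.0753] [-0.1  0.2 -0.1 -0.1] [0.5774 0.0278 0.078 ] [0.5796 0.0363 0.078 ]
rNear [ 0.5115 -0.0626  0.064 ] [ 0. -0.  0.  0.] [ 0.508  -0.0652  0.066 ] [ 0.5108 -0.0591  0.066 ]
rFar [ 0.61   -0.0746  0.0633] [ 0.1 -0.1  0.1  0.1] [ 0.6041 -0.0783  0.066 ] [ 0.6087 -0.0701  0.066 ]
lNear [0.5357 0.1396 0.0618] [-0.3  0.4 -0.2 -0.2] [0.5311 0.1333 0.066 ] [0.5334 0.1458 0.066 ]
[ 0.57445181  0.03394166 -0.12090847] [ 0.1 -1.  -0.4 -0.9  0.4 -1.3 -0.8 -1.1 -0.7 -1.4 -1.6 -1.6 -2.5 -0.2
  3.1 -0.2]
stud [0.51229726 0.12762229 0.05      ] (np.float64(168.43367699203853), np.float64(175.40076617059043)) (np.float64(235.3580409128667), np.float64(277.1695989958451))
stud [ 0.49167225 -0.04212932  0.05      ] (np.float64(212.85046173886144), np.float64(194.76842030803726)) (np.float64(268.99569849511977), np.float64(229.14777902997855))
```

Run:
```python
from h import *
from workcell import cams,telemetry,bot
o=telemetry.observe(); c=cams.get_calibration("wrist")
R0=Ro.from_euler("xyz",o["tool_rot"]).as_matrix()
R,t=np.array(c["R"]),np.array(c["t"])
print("cam pos tool",(R0.T@(-R.T@t-o["position"])).round(4)); print("cam axes in tool (cols x,y,z)\n",(R0.T@R.T).round(3))
print([ (k,getattr(bot,k)) for k in dir(bot) if not k.startswith("__")])
S=cams.get_calibration("scene")
print("machine edge",[ray(S,u,v,0).round(3) for u,v in [(265,185),(376,222),(320,203)]])
print("case",[ray(S,u,v,z).round(3) for u,v,z in [(214,145,.06),(148,185,.0),(212,70,.3),(200,150,.07)]])
print("bench edge",[ray(S,u,v,0).round(3) for u,v in [(245,255),(330,290)]])
print(move(o,[.47,-.29,.30],[np.pi,0,0.0]))
```

```text
cam pos tool [ 0.0758  0.0002 -0.1259]
cam axes in tool (cols x,y,z)
 [[-0.001 -0.958 -0.288]
 [ 1.    -0.    -0.001]
 [ 0.001 -0.288  0.958]]
[('IKError', <class 'workcell.IKError'>), ('tips_ahead', 0.017)]
machine edge [array([ 0.702, -0.06 ,  0.   ]), array([ 0.68 , -0.389,  0.   ]), array([ 0.692, -0.237, -0.   ])]
case [array([0.753, 0.168, 0.06 ]), array([0.509, 0.211, 0.   ]), array([0.712, 0.132, 0.3  ]), array([0.67 , 0.154, 0.07 ])]
bench edge [array([ 0.393, -0.206,  0.   ]), array([ 0.393, -0.393,  0.   ])]
(array([ 2.4173, -1.3883, -0.3465]), array([-1.000e-03,  2.000e-04,  3.842e-01]))
```

>>> {"op": "arm_command", "data": {"deltas": [[1,1,-0.6,-0.35,0,0,0.38],[1,1,-0.6,-0.35,0,0,0.38],[1,1,-0.6,-0.35,0,0,0.38],[1,1,-0.6,-0.35,0,0,0.38],[1,1,-0.6,-0.35,0,0,0.38]], "newtons": 40}}

```text
clock: 0.78
position: [0.3019, -0.4664, 0.3007]
tool_rot: [3.141, 0.0, 0.003]
force: [-0.5, 0.2, -0.7]
grip_width: 0.0851
```

```bash
cat >> h.py <<'E'
def plan(x,y,z,yaw):
    from workcell import telemetry
    o=telemetry.observe(); s,r=move(o,[x,y,z],[np.pi,0,yaw])
    print("t%.2f"%o["clock"],"pos",o["position"].round(4),"rpy",o["tool_rot"].round(3),"F",o["force"].round(1),"g%.4f"%o["grip_width"],"-> shift",s,"turn",r)
E
python3 -c "
from h import *
plan(.47,-.29,.30,0)"
```

```text
t0.78 pos [ 0.3019 -0.4664  0.3007] rpy [3.141e+00 0.000e+00 3.000e-03] F [-0.5  0.2 -0.7] g0.0851 -> shift [ 1.125  -1.1724  0.0039] turn [0.0002 0.0005 0.0043]
```

>>> {"op": "arm_command", "data": {"deltas": [[1,1,-1,0,0,0,0],[1,1,-1,0,0,0,0],[1,1,-1,0,0,0,0],[1,1,-1,0,0,0,0],[1,1,-1,0,0,0,0],[1,1,-1,0,0,0,0]]}}

```text
clock: 1.52
position: [0.4506, -0.3172, 0.3004]
tool_rot: [3.141, 0.001, 0.001]
force: [-0.2, 0.2, -0.9]
grip_width: 0.0854
```

```bash
cat >> h.py <<'E'
def wshot(name):
    from workcell import cams, telemetry
    import json
    c=cams.get_calibration("wrist"); im=cams.grab_frame("wrist"); cv2.imwrite(f"pics/{name}.png",im)
    json.dump({a:np.array(b).tolist() for a,b in c.items()},open(f"pics/{name}.json","w")); return c,im
def load(name):
    import json
    return json.load(open(f"pics/{name}.json")), cv2.imread(f"pics/{name}.png")
E
python3 -c "
from h import *
wshot('w1'); plan(.47,-.29,.30,0)"
```

```text
t1.57 pos [ 0.4505 -0.3173  0.3005] rpy [3.141e+00 1.000e-03 1.000e-03] F [-0.2 -0.8  0.2] g0.0851 -> shift [ 0.13   -0.182   0.0032] turn [0.0002 0.001  0.0009]
```

View pics/w1.png

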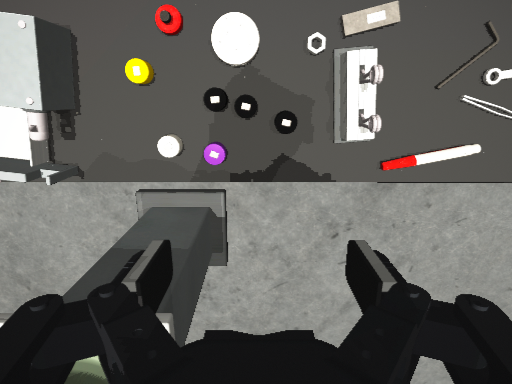

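The wrist view shows specimens at (216,99), (246,106) and (286,122), the block at (236,39), the stand at (356,95) with clip coils at (372,73) and (371,122), the nut at (317,43) and the coupon at (371,18). There are three black discs in all.

```bash
python3 -c "
from h import *
c,im=load('w1')
crop(im,190,0,320,140,4.2,'pics/w1a.png'); crop(im,320,0,400,150,4,'pics/w1b.png')
g=cv2.cvtColor(im,cv2.COLOR_BGR2GRAY)
for n,u,v,z in [('A',216,99,.021),('B',246,106,.021),('C',286,122,.021),('blk',236,39,.016),('nut',317,43,.013),('stand',356,95,.038),('c0',372,73,.09),('c1',371,122,.09),('mag',168,19,.015),('yel',138,71,.02),('wh',170,146,.02),('pu',215,154,.02)]: print(n,ray(c,u,v,z).round(4))
"
```

```text
A [ 0.5262 -0.2604  0.021 ]
B [ 0.5174 -0.2995  0.021 ]
C [ 0.4968 -0.3527  0.021 ]
blk [ 0.5982 -0.2877  0.016 ]
nut [ 0.5941 -0.3901  0.013 ]
stand [ 0.531  -0.4376  0.038 ]
c0 [ 0.5526 -0.4363  0.09  ]
c1 [ 0.5018 -0.4408  0.09  ]
mag [ 0.6207 -0.2042  0.015 ]
yel [ 0.5604 -0.1619  0.02  ]
wh [ 0.4644 -0.1946  0.02  ]
pu [ 0.4534 -0.2558  0.02  ]
```

View pics/w1a.png

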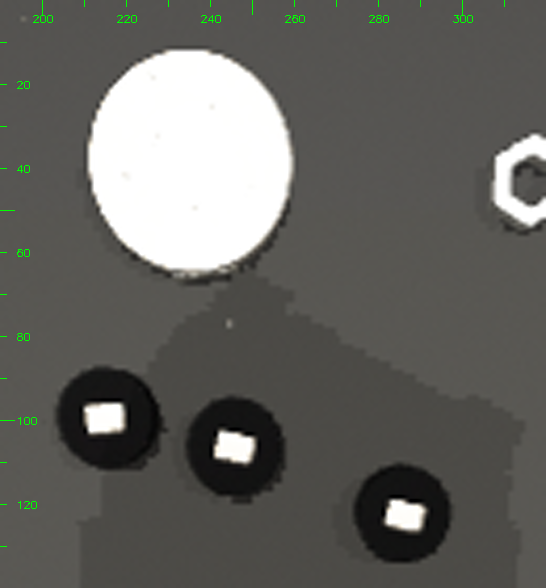

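View pics/w1b.png

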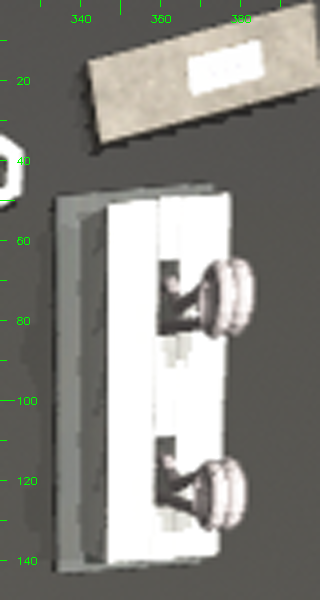

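```bash
python3 -c "
from h import *
from workcell import telemetry
print(telemetry.observe()['qpos'].round(2)); plan(.526,-.26,.15,-np.pi/2)"
```

```text
[ 0.57  0.35 -0.08  1.73  0.03  1.06 -1.1 ]
t1.57 pos [ 0.4505 -0.3173  0.3005] rpy [3.141e+00 1.000e-03 1.000e-03] F [-0.2 -0.8  0.2] g0.0851 -> shift [ 0.5043 -0.3819  1.0029] turn [1.0000e-03 6.0000e-04 2.0009e+00]
```

>>> {"op": "arm_command", "data": {"deltas": [[0.3,0.5,-0.38,0.6,0,0,-1],[0.3,0.5,-0.38,0.6,0,0,-1],[0.3,0.5,-0.38,0.6,0,0,-1],[0.3,0.5,-0.38,0.6,0,0,-1],[0.3,0.5,-0.38,0.6,0,0,-1]]}}

```text
clock: 2.2
position: [0.5258, -0.2599, 0.2105]
tool_rot: [-3.141, 0.0, 0.787]
force: [-0.2, 0.5, -0.1]
grip_width: 0.0555
```

```bash
python3 -c "
from h import *
plan(.526,-.26,.12,np.pi/2)"
```

```text
t2.20 pos [ 0.5258 -0.2599  0.2105] rpy [-3.141  0.     0.787] F [-0.2  0.5 -0.1] g0.0555 -> shift [0.0007 0.0019 0.6036] turn [-6.000e-04  1.000e-04 -9.975e-01]
```

>>> {"op": "arm_command", "data": {"deltas": [[0.3,0,0,0.6,0,0,-1],[0.3,0,0,0.6,0,0,-1],[0.3,0,0,0.6,0,0,-1],[0.3,0,0,0.6,0,0,-1],[0.3,0,0,0.6,0,0,-1]]}}

```text
clock: 2.82
position: [0.526, -0.2595, 0.1207]
tool_rot: [-3.141, 0.0, 1.57]
force: [0.6, -0.5, 0.8]
grip_width: 0.0557
```

```bash
python3 -c "
from h import *
wshot('w2'); plan(.526,-.26,.021,np.pi/2)"
```

```text
t2.88 pos [ 0.5261 -0.2593  0.1208] rpy [-3.141  0.     1.571] F [-0.6  0.2 -0.7] g0.0556 -> shift [-4.400e-03 -6.000e-04  6.654e-01] turn [-0.0002  0.0001 -0.0002]
```

View pics/w2.png

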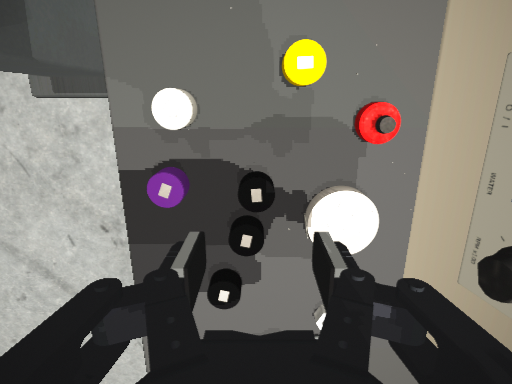

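```bash
python3 -c "
from h import *
c,im=load('w2')
crop(im,140,150,390,330,3,'pics/w2a.png')
for u,v in [(256.5,192),(246.5,236),(224.5,289)]: print(ray(c,u,v,.021).round(4))
print(ray(c,343,219,.016), proj(c,[.526,-.26,.021]))
"
```

```text
[ 0.5264 -0.2561  0.021 ]
[ 0.5179 -0.2945  0.021 ]
[ 0.4978 -0.3459  0.021 ]
[ 0.59874711 -0.28139402  0.016     ] (np.float64(256.00598482358464), np.float64(196.70461301308973))
```

View pics/w2a.png

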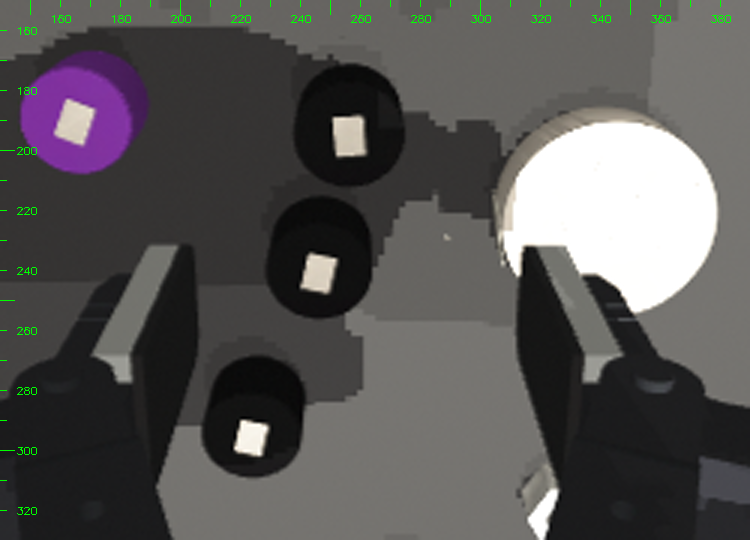

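>>> {"op": "arm_command", "data": {"deltas": [[0.15,0,0,0,0,0,0],[0.15,0,0,0.3,0,0,0],[0.15,0,0,0.65,0,0,0],[0.15,0,0,0.65,0,0,0],[-0.6,0,0,0.65,0,0,0],[-0.6,0,0,0.65,0,0,0],[-0.6,0,0,0.65,0,0,0],[-0.6,0,0,0.65,0,0,0]], "newtons": 40}}

```text
clock: 3.88
position: [0.5276, -0.259, 0.0253]
tool_rot: [3.139, 0.001, 1.574]
force: [-1.5, 1.5, 12.3]
grip_width: 0.0282
```

```bash
python3 -c "
from h import *
wshot('w3'); plan(.526,-.26,.15,np.pi/2)"
```

```text
t3.92 pos [ 0.5276 -0.259   0.0254] rpy [3.139e+00 1.000e-03 1.573e+00] F [-1.4  2.  11.4] g0.0280 -> shift [-0.0075 -0.0084 -0.831 ] turn [0.0034 0.0017 0.0034]
```

View pics/w3.png

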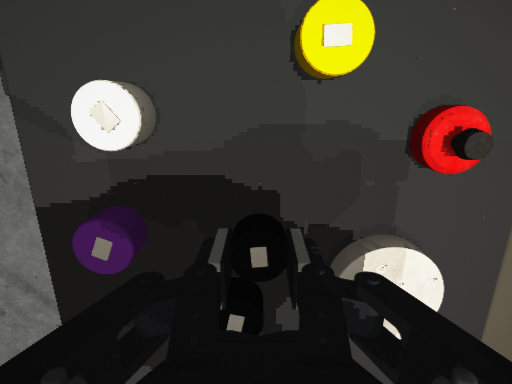

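>>> {"op": "arm_command", "data": {"deltas": [[-0.6,0,0,-0.3,0,0,0],[-0.6,0,0,-0.7,0,0,0],[-0.6,0.4,0,-1,0,0,0],[-0.6,0.8,-0.1,-1,0,0,0],[-0.6,1,-0.1,-1,0,0,0.1],[-0.6,1,-0.1,-1,0,0,0.15],[-0.6,1,-0.1,-1,0,0,0.15]]}}

```text
clock: 4.8
position: [0.5113, -0.1092, 0.1741]
tool_rot: [3.14, 0.001, 1.456]
force: [0.4, -1.4, -0.6]
grip_width: 0.0278
```

>>> {"op": "arm_command", "data": {"deltas": [[-0.6,0.4,-0.08,-0.1,0,0,0],[-0.6,0.8,-0.08,-0.2,0,0,0],[-0.6,1,-0.12,-0.2,0,0,0],[-0.6,1,-0.12,-0.2,0,0,0],[-0.6,1,-0.12,-0.2,0,0,0]]}}

```text
clock: 5.42
position: [0.5105, 0.0409, 0.2033]
tool_rot: [-3.142, 0.001, 1.455]
force: [0.3, -0.7, -1.1]
grip_width: 0.0279
```

```bash
python3 -c "
from h import *
wshot('w4'); plan(.4995,.043,.2,np.pi/2-.121)"
```

```text
t5.47 pos [0.5105 0.0407 0.2032] rpy [-3.141e+00  1.000e-03  1.454e+00] F [-0.3 -1.1 -0.3] g0.0279 -> shift [ 0.0065 -0.0745  0.0212] turn [-0.0003  0.0008  0.0058]
```

View pics/w4.png

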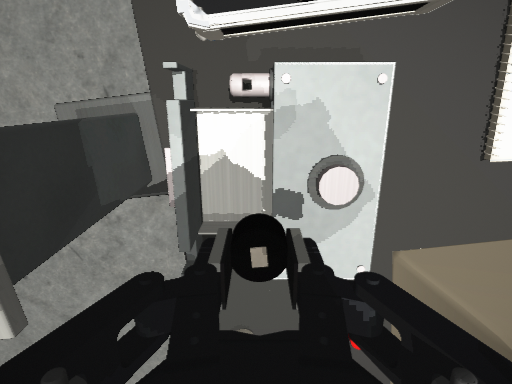

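```bash
python3 -c "
from h import *
c,im=load('w4')
crop(im,150,40,410,290,2.4,'pics/w4a.png')
"
```

```text
(no output)
```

View pics/w4a.png

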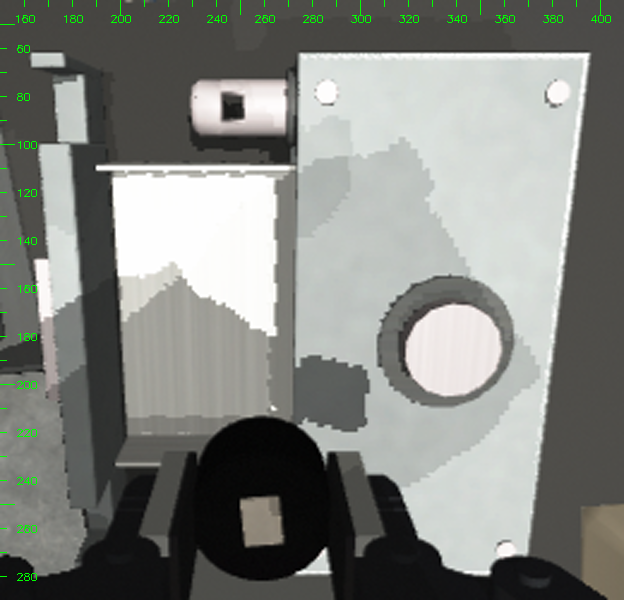

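Run:
```python
from h import *
from scipy.optimize import least_squares
c,im=load('w4')
P=lambda u,v:(150+u/2.4,40+v/2.4)
L=[((-.05,.103,.066),P(299,53)),((.05,.103,.066),P(590,53)),((-.073,.0855,.060),P(231,105)),]
FL=[((-.05,.062,.009),P(113,173)),((-.05,-.062,.009),P(126,434))]
for n,p,z in [('fl+',P(299,53),.066),('bk+',P(590,53),.066),('seat',P(453,350),.078),('studhole',P(232,105),.060),('studend top',P(191,107),.05),('floor -50,62',P(113,173),.009),('floor -50,-62',P(126,434),.009),('fronttop inner +',P(85,145),.064),('front -',P(70,510),.064),('roof front low',P(300,570),.066),('bk low',P(527,570),.066)]:
    print(n,np.round(p,1),ray(c,*p,z).round(4))
def f(p):
    R=Ro.from_euler("z",p[2]).as_matrix(); o=np.array([p[0],p[1],0]); e=[]
    for m,a in L: e+=[*np.subtract(proj(c,R@m+o),a)]
    for m,a in FL:
        e+=[*np.subtract(proj(c,R@(np.add(m,[p[3],0,0]))+o),a)]
    # front roof line lower pt: x=-.05
    w=R.T@(ray(c,*P(300,570),.066)-o); e+=[(w[0]+.05)*1000]
    w=R.T@(ray(c,*P(527,570),.066)-o); e+=[(w[0]-.05)*1000]
    return np.array(e)
r=least_squares(f,[.57,.03,-.12,-.075]);print(r.x.round(4),r.fun.round(1))
R=Ro.from_euler("z",r.x[2]).as_matrix(); o=np.array([*r.x[:2],0])
print("seat local",(R.T@(ray(c,*P(453,350),.078)-o)).round(4)); 
for y in(.0855,-.0855): print("stud",(R@[-.073,y,.05]+o).round(4))
print("floor c",(R@[r.x[3],0,.009]+o).round(4))
```

```text
fl+ [274.6  62.1] [0.5375 0.1421 0.066 ]
bk+ [395.8  62.1] [0.6364 0.1305 0.066 ]
seat [338.8 185.8] [0.5828 0.0338 0.078 ]
studhole [246.7  83.8] [0.5124 0.1284 0.06  ]
studend top [229.6  84.6] [0.4969 0.13   0.05  ]
floor -50,62 [197.1 112.1] [0.4557 0.1094 0.009 ]
floor -50,-62 [202.5 220.8] [ 0.4403 -0.0125  0.009 ]
fronttop inner + [185.4 100.4] [0.4587 0.121  0.064 ]
front - [179.2 252.5] [ 0.4253 -0.0216  0.064 ]
roof front low [275.  277.5] [ 0.5174 -0.0599  0.066 ]
bk low [369.6 277.5] [ 0.6131 -0.0711  0.066 ]
[ 0.5757  0.0343 -0.1106 -0.0784] [-0.2 -0.1  0.5 -0.9  0.8  1.3 -0.8 -0.6  0.9  0.4  2.5 -1.2]
seat local [0.0071 0.0003 0.078 ]
stud [0.5126 0.1273 0.05  ]
stud [ 0.4937 -0.0426  0.05  ]
floor c [0.4978 0.043  0.009 ]
```

```bash
cat >> h.py <<'E'
FC=np.array([.498,.043]); LY=-.113
def dr(x,y): 
    c,s=np.cos(LY),np.sin(LY); return FC+[c*x-s*y,s*x+c*y]
E
python3 -c "
from h import *
for y in (.038,0,-.038): print(dr(-.012,y))
p=dr(-.012,.038); plan(*p,.04,np.pi/2+LY)"
```

```text
[0.4903614  0.08211076]
[0.48607653 0.04435312]
[0.48179167 0.00659547]
t5.47 pos [0.5105 0.0407 0.2032] rpy [-3.141e+00  1.000e-03  1.454e+00] F [-0.3 -1.1 -0.3] g0.0279 -> shift [ 0.259  -0.165   1.0877] turn [-0.0003  0.0008 -0.0044]
```

>>> {"op": "arm_command", "data": {"deltas": [[-0.6,0.259,-0.165,0.2,0,0,0],[-0.6,0.259,-0.165,0.6,0,0,0],[-0.6,0.259,-0.165,0.85,0,0,0],[-0.6,0.259,-0.165,0.85,0,0,0]]}}

```text
clock: 5.98
position: [0.489, 0.0827, 0.074]
tool_rot: [-3.137, 0.002, 1.455]
force: [0.4, -0.4, 1.2]
grip_width: 0.028
```

```bash
python3 -c "
from h import *
wshot('w5'); p=dr(-.012,.038); plan(*p,.04,np.pi/2+LY)"
```

```text
t6.03 pos [0.49   0.0831 0.0757] rpy [-3.140e+00  1.000e-03  1.455e+00] F [0.5 0.7 0.7] g0.0279 -> shift [-0.0061  0.0034  0.2382] turn [-0.002   0.0008 -0.0032]
```

View pics/w5.png

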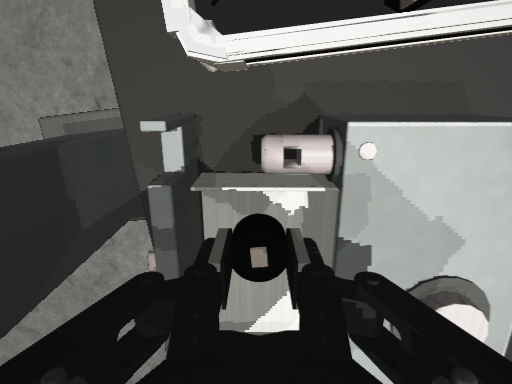

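>>> {"op": "arm_command", "data": {"deltas": [[-0.6,0,0,0.08,0,0,0],[-0.6,0,0,0.16,0,0,0],[-0.6,0,0,0.23,0,0,0],[-0.6,0,0,0.23,0,0,0]]}}

```text
clock: 6.52
position: [0.4898, 0.084, 0.0407]
tool_rot: [-3.141, 0.0, 1.457]
force: [-0.3, 0.1, 0.0]
grip_width: 0.0279
```

```bash
python3 -c "
from h import *
wshot('w6'); p=dr(-.012,.038); plan(*p,.04,np.pi/2+LY)"
```

```text
t6.58 pos [0.49   0.0841 0.0411] rpy [-3.141  0.     1.457] F [ 0.5  0.1 -0.5] g0.0280 -> shift [-0.0126  0.0041  0.0071] turn [-0.0008  0.0002 -0.0015]
```

View pics/w6.png

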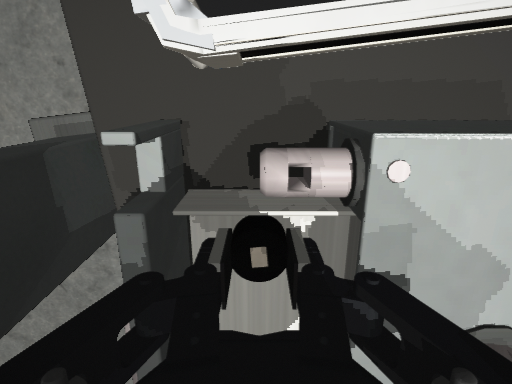

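>>> {"op": "arm_command", "data": {"deltas": [[-0.15,0,0,0.01,0,0,0],[-0.13,0,0,0,0,0,0],[-0.13,0,0,0,0,0,0],[-0.13,0,0,-0.2,0,0,0],[-0.13,0,0,-0.5,0,0,0],[-0.13,0,0,-0.8,0,0,0],[-0.13,0,0,-0.9,0,0,0]]}}

```text
clock: 7.45
position: [0.4912, 0.084, 0.1788]
tool_rot: [3.138, -0.001, 1.456]
force: [-0.3, -0.6, -0.4]
grip_width: 0.0372
```

```bash
python3 -c "
from h import *
wshot('w7'); plan(.5175,-.299,.16,np.pi/2)"
```

```text
t7.50 pos [0.4913 0.084  0.1792] rpy [ 3.138e+00 -1.000e-03  1.456e+00] F [ 2.  -0.8  2.3] g0.0374 -> shift [-2.5165  0.4659  0.1279] turn [ 0.005  -0.0007 -0.1465]
```

View pics/w7.png

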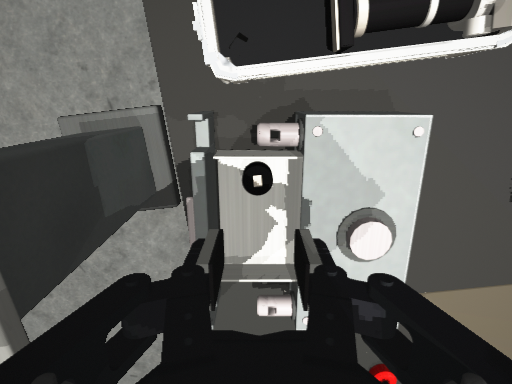

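>>> {"op": "arm_command", "data": {"deltas": [[0.15,-0.4,0.1,0,0,0,0],[0.15,-0.8,0.2,0,0,0,-0.05],[0.15,-1,0.2,0,0,0,-0.1],[0.15,-1,0.2,0,0,0,-0.146]]}}

```text
clock: 8.0
position: [0.5021, -0.071, 0.1752]
tool_rot: [-3.14, 0.0, 1.568]
force: [-0.5, 0.1, -0.9]
grip_width: 0.0492
```

>>> {"op": "arm_command", "data": {"deltas": [[0.15,-0.4,0,0,0,0,0],[0.15,-0.8,0,0,0,0,0],[0.15,-1,0,0,0,0,0],[0.15,-1,0,0,0,0,0]]}}

```text
clock: 8.5
position: [0.5025, -0.2197, 0.1753]
tool_rot: [-3.141, -0.0, 1.569]
force: [0.6, 0.8, -0.8]
grip_width: 0.0494
```

```bash
python3 -c "
from h import *
wshot('w8'); plan(.5175,-.299,.16,np.pi/2)"
```

```text
t8.55 pos [ 0.5028 -0.218   0.1755] rpy [-3.141e+00 -1.000e-03  1.571e+00] F [0.1 0.2 0.3] g0.0494 -> shift [-0.5404  0.0979  0.1029] turn [-0.0008 -0.001   0.    ]
```

View pics/w8.png

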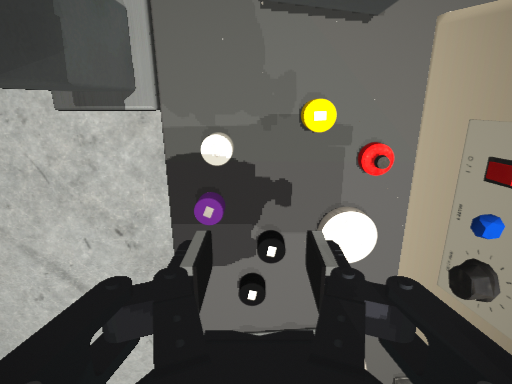

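```bash
python3 -c "
from h import *
c,im=load('w8')
crop(im,230,220,310,320,5,'pics/w8a.png')
for u,v in [(271,251),(252,295)]: print(ray(c,u,v,.021).round(4))
plan(.5175,-.299,.03,np.pi/2)"
```

```text
[ 0.5173 -0.2985  0.021 ]
[ 0.4968 -0.3526  0.021 ]
t8.55 pos [ 0.5028 -0.218   0.1755] rpy [-3.141e+00 -1.000e-03  1.571e+00] F [0.1 0.2 0.3] g0.0494 -> shift [-0.5411  0.0985  0.9696] turn [-0.0008 -0.001   0.    ]
```

View pics/w8a.png

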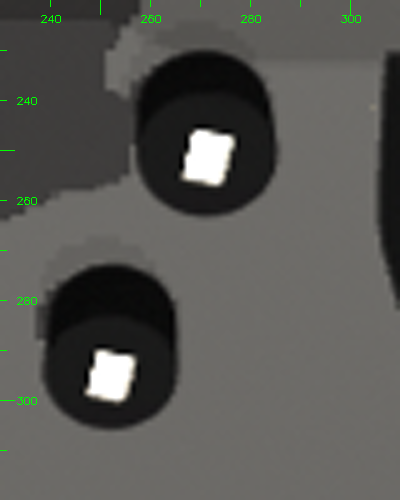

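>>> {"op": "arm_command", "data": {"deltas": [[0.15,-0.38,0.07,0,0,0,0],[0.15,-0.54,0.098,0.2,0,0,0],[0.15,-0.54,0.098,0.6,0,0,0],[0.15,-0.54,0.098,0.9,0,0,0],[0.15,-0.54,0.098,0.97,0,0,0],[0.15,-0.54,0.098,0.97,0,0,0],[-0.6,-0.54,0.098,0.97,0,0,0],[-0.6,-0.54,0.098,0.97,0,0,0]]}}

```text
clock: 9.55
position: [0.5186, -0.2997, 0.0329]
tool_rot: [3.139, 0.001, 1.571]
force: [-0.7, 1.7, 8.8]
grip_width: 0.0272
```

>>> {"op": "arm_command", "data": {"deltas": [[-0.6,0,0,0,0,0,0],[-0.6,0,0,0,0,0,0]]}}

```text
clock: 9.8
position: [0.5186, -0.2996, 0.0329]
tool_rot: [3.139, 0.001, 1.571]
force: [-0.5, 3.3, 8.5]
grip_width: 0.0271
```

```bash
python3 -c "
from h import *
p=dr(-.012,0)
plan(*p,.045,np.pi/2+LY)"
```

```text
t9.80 pos [ 0.5186 -0.2996  0.0329] rpy [3.139e+00 1.000e-03 1.571e+00] F [-0.5  3.3  8.5] g0.0271 -> shift [ 2.2931 -0.2162 -0.0839] turn [0.0033 0.0012 0.1441]
```

>>> {"op": "arm_command", "data": {"deltas": [[-0.6,0,0,-0.3,0,0,0],[-0.6,0,0,-0.7,0,0,0],[-0.6,0.3,0,-0.9,0,0,0],[-0.6,0.7,-0.1,-0.9,0,0,0],[-0.6,1,-0.1,-0.9,0,0,0.1],[-0.6,1,-0.1,-0.9,0,0,0.14]]}}

```text
clock: 10.55
position: [0.5032, -0.1464, 0.1676]
tool_rot: [3.139, -0.0, 1.464]
force: [0.2, -0.4, -0.1]
grip_width: 0.0273
```

>>> {"op": "arm_command", "data": {"deltas": [[-0.6,0.4,0,0,0,0,0],[-0.6,0.8,0,0,0,0,0],[-0.6,1,0,0,0,0,0],[-0.6,1,0,0,0,0,0]]}}

```text
clock: 11.05
position: [0.5197, 0.0013, 0.1668]
tool_rot: [3.14, -0.001, 1.464]
force: [0.3, -1.2, -0.4]
grip_width: 0.027
```

```bash
python3 -c "
from h import *
p=dr(-.012,0)
plan(*p,.045,np.pi/2+LY)"
```

```text
t11.05 pos [0.5197 0.0013 0.1668] rpy [ 3.140e+00 -1.000e-03  1.464e+00] F [ 0.3 -1.2 -0.4] g0.0270 -> shift [ 0.2612 -0.2546  0.8116] turn [ 0.0022 -0.0007  0.0079]
```

>>> {"op": "arm_command", "data": {"deltas": [[-0.6,0.26,-0.255,0,0,0,0],[-0.6,0.26,-0.255,0.3,0,0,0],[-0.6,0.26,-0.255,0.6,0,0,0],[-0.6,0.26,-0.255,0.72,0,0,0],[-0.6,0.26,-0.255,0.8,0,0,0],[-0.6,0.26,-0.255,0.8,0,0,0]]}}

```text
clock: 11.8
position: [0.4854, 0.0418, 0.0458]
tool_rot: [-3.142, 0.0, 1.46]
force: [-0.7, -0.5, 0.6]
grip_width: 0.0268
```

```bash
python3 -c "
from h import *
wshot('w9');p=dr(-.012,0)
plan(*p,.045,np.pi/2+LY)"
```

```text
t11.85 pos [0.4856 0.042  0.0463] rpy [3.141 0.    1.46 ] F [0.3 0.7 0.3] g0.0271 -> shift [0.0156 0.0012 0.0088] turn [0.0008 0.0001 0.0031]
```

View pics/w9.png

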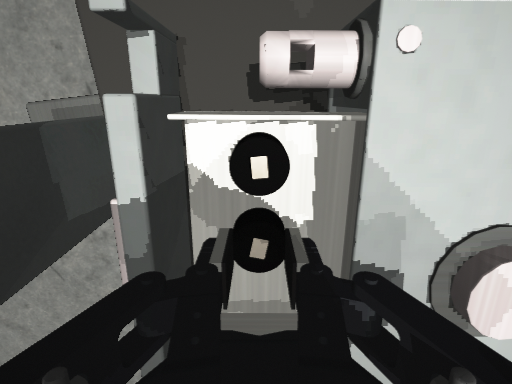

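Fine. Releasing and going back for C.

>>> {"op": "arm_command", "data": {"deltas": [[-0.15,0,0,0.01,0,0,0],[-0.13,0,0,0,0,0,0],[-0.13,0,0,0,0,0,0],[-0.13,0,0,-0.2,0,0,0],[-0.13,0,0,-0.5,0,0,0],[-0.13,0,0,-0.8,0,0,0],[-0.13,0,0,-0.9,0,0,0]]}}

```text
clock: 12.72
position: [0.486, 0.0426, 0.1832]
tool_rot: [3.138, -0.0, 1.461]
force: [-0.6, 0.0, 0.3]
grip_width: 0.0371
```

>>> {"op": "arm_command", "data": {"deltas": [[0.15,-0.4,0.1,0,0,0,0],[0.15,-0.8,0.2,0,0,0,-0.05],[0.15,-1,0.2,0,0,0,-0.1],[0.15,-1,0.2,0,0,0,-0.146]]}}

```text
clock: 13.22
position: [0.4979, -0.1122, 0.1801]
tool_rot: [-3.14, 0.0, 1.573]
force: [-0.3, 0.2, -1.0]
grip_width: 0.0489
```

>>> {"op": "arm_command", "data": {"deltas": [[0.15,-0.4,0,0,0,0,0],[0.15,-0.8,0,0,0,0,0],[0.15,-1,0,0,0,0,0],[0.15,-1,0,0,0,0,0]]}}

```text
clock: 13.72
position: [0.499, -0.261, 0.1801]
tool_rot: [-3.141, -0.0, 1.574]
force: [-0.3, 0.5, -0.1]
grip_width: 0.0491
```

```bash
python3 -c "
from h import *
wshot('w10'); plan(.4968,-.3525,.03,np.pi/2)"
```

```text
t13.78 pos [ 0.4993 -0.2592  0.1803] rpy [-3.141e+00 -1.000e-03  1.576e+00] F [-0.1 -0.  -0.7] g0.0490 -> shift [-0.6225 -0.0195  1.0013] turn [-0.0006 -0.001   0.0061]
```

View pics/w10.png

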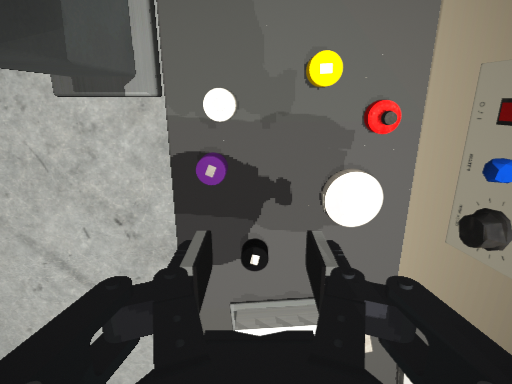

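```bash
python3 -c "
from h import *
c,im=load('w10'); print(ray(c,255,259,.021), ray(c,352.5,197,.016)); plan(.4968,-.3525,.03,np.pi/2)"
```

```text
[ 0.4972487  -0.35193099  0.021     ] [ 0.59766999 -0.28284484  0.016     ]
t13.78 pos [ 0.4993 -0.2592  0.1803] rpy [-3.141e+00 -1.000e-03  1.576e+00] F [-0.1 -0.  -0.7] g0.0490 -> shift [-0.6225 -0.0195  1.0013] turn [-0.0006 -0.001   0.0061]
```

>>> {"op": "arm_command", "data": {"deltas": [[0.15,-0.4,-0.02,0,0,0,0],[0.15,-0.62,-0.02,0.2,0,0,0],[0.15,-0.62,-0.02,0.6,0,0,0],[0.15,-0.62,-0.02,0.9,0,0,0],[0.15,-0.62,-0.02,1,0,0,0],[0.15,-0.62,-0.02,1,0,0,0],[-0.6,-0.62,-0.02,1,0,0,0],[-0.6,-0.62,-0.02,1,0,0,0]]}}

```text
clock: 14.78
position: [0.4978, -0.3531, 0.0329]
tool_rot: [3.139, 0.001, 1.576]
force: [-1.2, 2.9, 7.6]
grip_width: 0.0271
```

>>> {"op": "arm_command", "data": {"deltas": [[-0.6,0,0,0,0,0,0],[-0.6,0,0,0,0,0,0],[-0.6,0,0,-0.3,0,0,0],[-0.6,0,0,-0.7,0,0,0],[-0.6,0.3,0,-0.9,0,0,0],[-0.6,0.7,-0.1,-0.9,0,0,0],[-0.6,1,-0.1,-0.9,0,0,0.1],[-0.6,1,-0.1,-0.9,0,0,0.14]]}}

```text
clock: 15.78
position: [0.4818, -0.2, 0.1677]
tool_rot: [3.139, 0.0, 1.468]
force: [-1.1, -0.5, -0.9]
grip_width: 0.0273
```

>>> {"op": "arm_command", "data": {"deltas": [[-0.6,0.4,0,0,0,0,0],[-0.6,0.8,0,0,0,0,0],[-0.6,1,0,0,0,0,0],[-0.6,1,0,0,0,0,0]]}}

```text
clock: 16.27
position: [0.4976, -0.0522, 0.1669]
tool_rot: [3.14, -0.0, 1.469]
force: [-0.4, -0.9, -1.3]
grip_width: 0.0266
```

```bash
python3 -c "
from h import *
p=dr(-.012,-.038)
wshot('w11');plan(*p,.045,np.pi/2+LY)"
```

```text
t16.32 pos [ 0.4974 -0.0539  0.1666] rpy [3.14  0.    1.467] F [ 0.  -1.  -0.6] g0.0268 -> shift [ 0.3904 -0.1462  0.8105] turn [0.0018 0.0005 0.0114]
```

View pics/w11.png

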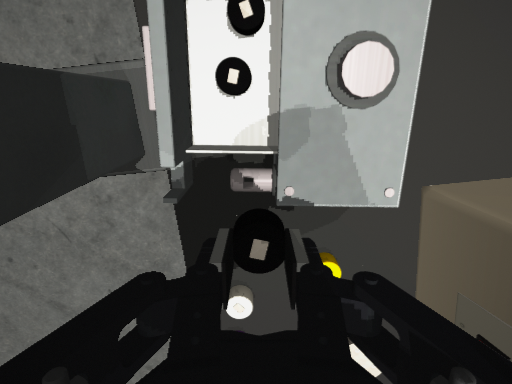

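>>> {"op": "arm_command", "data": {"deltas": [[-0.6,0.39,-0.146,0,0,0,0],[-0.6,0.39,-0.146,0.3,0,0,0],[-0.6,0.39,-0.146,0.6,0,0,0],[-0.6,0.39,-0.146,0.72,0,0,0],[-0.6,0.39,-0.146,0.8,0,0,0],[-0.6,0.39,-0.146,0.8,0,0,0]]}}

```text
clock: 17.08
position: [0.4813, 0.0059, 0.0457]
tool_rot: [-3.141, 0.0, 1.465]
force: [0.8, 0.1, -0.4]
grip_width: 0.027
```

```bash
python3 -c "
from h import *
p=dr(-.012,-.038)
wshot('w12');plan(*p,.045,np.pi/2+LY)"
```

```text
t17.12 pos [0.4815 0.0061 0.0462] rpy [3.141 0.    1.465] F [ 0.3  0.3 -0. ] g0.0272 -> shift [0.0033 0.0016 0.0083] turn [0.0007 0.0002 0.009 ]
```

View pics/w12.png

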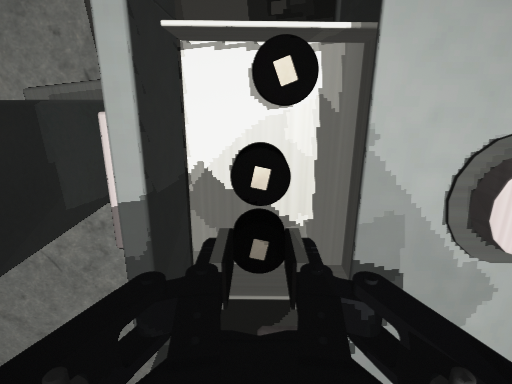

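>>> {"op": "arm_command", "data": {"deltas": [[-0.15,0,0,0.01,0,0,0],[-0.13,0,0,0,0,0,0],[-0.13,0,0,0,0,0,0],[-0.13,0,0,-0.2,0,0,0],[-0.13,0,0,-0.5,0,0,0],[-0.13,0,0,-0.8,0,0,0],[-0.13,0,0,-0.9,0,0,0]]}}

```text
clock: 18.0
position: [0.4819, 0.0067, 0.1832]
tool_rot: [3.138, -0.0, 1.465]
force: [0.3, 0.6, -0.8]
grip_width: 0.0372
```

```bash
python3 -c "
from h import *
from workcell import cams
cv2.imwrite('pics/scene1.png',cams.grab_frame('scene'))
wshot('w13');plan(.43,.05,.2,0)"
```

```text
t18.10 pos [0.4817 0.0065 0.182 ] rpy [3.139 0.    1.465] F [-0.2 -1.4 -0.6] g0.0371 -> shift [ 0.2517 -0.3733 -0.121 ] turn [ 0.0026 -0.0022  1.8656]
```

View pics/w13.png

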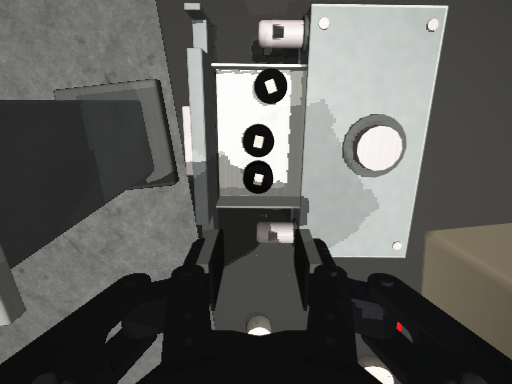

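View pics/scene1.png

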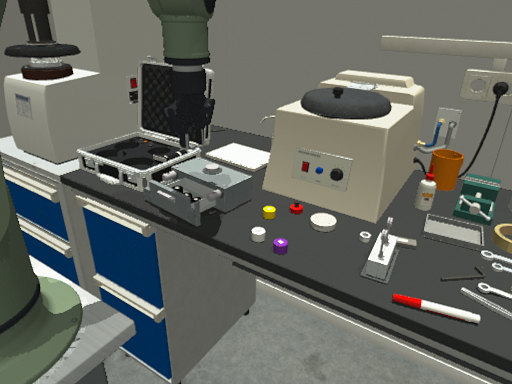

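```bash
python3 -c "
from h import *
p=dr(-.1,0);print(p)
plan(*p,.15,np.pi/2+LY);plan(*p,.06,np.pi/2+LY)"
```

```text
[0.39863777 0.05427597]
t18.10 pos [0.4817 0.0065 0.182 ] rpy [3.139 0.    1.465] F [-0.2 -1.4 -0.6] g0.0371 -> shift [ 0.2581 -0.585   0.2118] turn [0.0031 0.0001 0.0095]
t18.10 pos [0.4817 0.0065 0.182 ] rpy [3.139 0.    1.465] F [-0.2 -1.4 -0.6] g0.0371 -> shift [ 0.2581 -0.5865  0.8118] turn [0.0031 0.0001 0.0095]
```

>>> {"op": "arm_command", "data": {"deltas": [[-1,0.15,-0.3,0,0,0,0],[-1,0.258,-0.585,0,0,0,0.01],[-1,0.258,-0.585,0.1,0,0,0.01],[-1,0.258,-0.585,0.2,0,0,0.01],[-1,0.258,-0.585,0.2,0,0,0.01]]}}

```text
clock: 18.73
position: [0.3976, 0.0542, 0.1493]
tool_rot: [-3.139, 0.0, 1.458]
force: [0.1, 0.2, 0.7]
grip_width: 0.0
```

```bash
python3 -c "
from h import *
p=dr(-.1,0)
wshot('w14');plan(*p,.06,np.pi/2+LY)"
```

```text
t18.77 pos [0.3979 0.0543 0.1499] rpy [-3.14  -0.     1.458] F [0.6 0.1 0.2] g0.0001 -> shift [4.000e-04 6.000e-03 5.994e-01] turn [-0.0026 -0.     -0.0003]
```

View pics/w14.png

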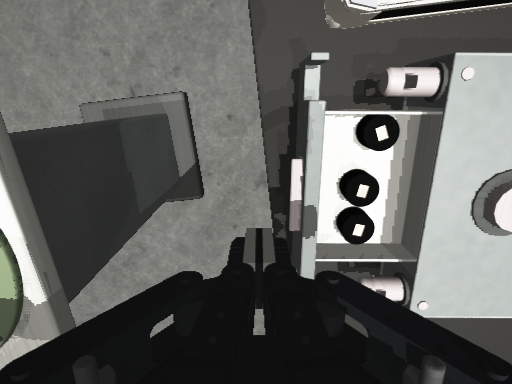

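>>> {"op": "arm_command", "data": {"deltas": [[-1,0,0,0.2,0,0,0],[-1,0,0,0.4,0,0,0],[-1,0,0,0.59,0,0,0],[-1,0,0,0.59,0,0,0]]}}

```text
clock: 19.27
position: [0.3974, 0.0544, 0.0612]
tool_rot: [-3.139, 0.001, 1.458]
force: [-0.4, -0.2, 0.1]
grip_width: 0.0001
```

```bash
python3 -c "
from h import *
p=dr(-.003,0)
wshot('w15');plan(*p,.06,np.pi/2+LY)"
```

```text
t19.32 pos [0.3979 0.0545 0.0623] rpy [-3.14   0.     1.458] F [ 0.9 -0.   0.9] g-0.0000 -> shift [-0.0013  0.6518  0.0143] turn [-0.0016  0.0006  0.0005]
```

View pics/w15.png

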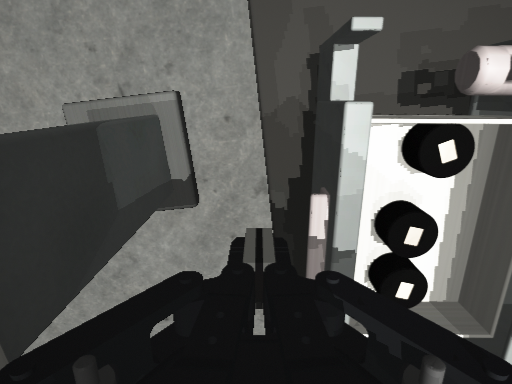

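>>> {"op": "arm_command", "data": {"deltas": [[-1,0,0.06,0,0,0,0],[-1,0,0.12,0,0,0,0],[-1,0,0.18,0,0,0,0],[-1,0,0.24,0,0,0,0],[-1,0,0.3,0,0,0,0],[-1,0,0.36,0,0,0,0],[-1,0,0.42,0,0,0,0],[-1,0,0.48,0,0,0,0]]}}

```text
clock: 20.32
position: [0.4702, 0.046, 0.0625]
tool_rot: [3.141, 0.0, 1.458]
force: [-2.3, -1.3, 6.8]
grip_width: 0.0001
```

```bash
python3 -c "
from h import *
p=dr(-.003,0)
wshot('w16');plan(*p,.06,np.pi/2+LY)"
```

```text
t20.38 pos [0.4714 0.0459 0.0626] rpy [ 3.14  -0.     1.457] F [ 2.7 -2.2  2.7] g-0.0001 -> shift [0.001  0.1585 0.0172] turn [ 0.0014 -0.     -0.0008]
```

View pics/w16.png

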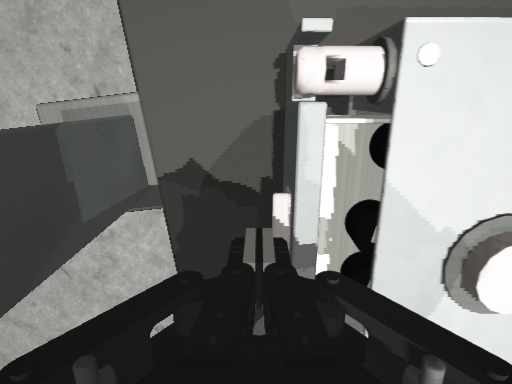

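>>> {"op": "arm_command", "data": {"deltas": [[-1,0,0.04,0,0,0,0],[-1,0,0.08,0,0,0,0],[-1,0,0.12,0,0,0,0],[-1,0,0.15,0,0,0,0],[-1,0,0.15,0,0,0,0]]}}

```text
clock: 21.0
position: [0.4927, 0.0434, 0.0625]
tool_rot: [3.141, 0.0, 1.457]
force: [1.2, -2.7, 5.8]
grip_width: -0.0003
```

```bash
python3 -c "
from h import *
p=dr(-.003,0)
wshot('w17');plan(*p,.06,np.pi/2+LY)"
```

```text
t21.05 pos [0.4926 0.0434 0.0625] rpy [3.141 0.    1.457] F [ 1.3 -3.3  4.7] g-0.0001 -> shift [0.0015 0.016  0.0168] turn [ 0.0011  0.0001 -0.0006]
```

View pics/w17.png

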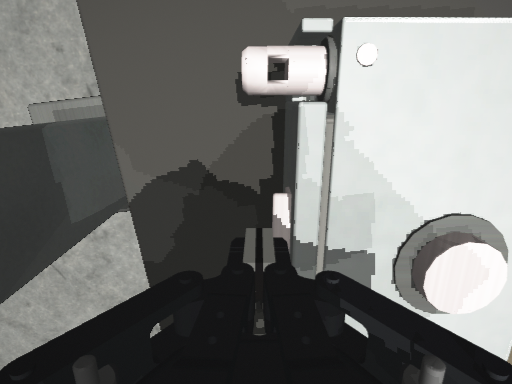

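>>> {"op": "arm_command", "data": {"deltas": [[-1,0,0.02,0,0,0,0],[-1,0,0.04,0,0,0,0],[-1,0,0.055,0,0,0,0],[-1,0,0.055,0,0,0,0]]}}

```text
clock: 21.55
position: [0.4963, 0.0429, 0.0622]
tool_rot: [-3.135, 0.003, 1.459]
force: [-30.3, 3.5, 33.9]
grip_width: -0.0
```

```bash
python3 -c "
from h import *
p=dr(-.003,0)
wshot('w18');plan(*p,.06,np.pi/2+LY)"
```

```text
t21.60 pos [0.4963 0.043  0.0622] rpy [-3.135e+00  3.000e-03  1.459e+00] F [-30.9   3.6  35.1] g-0.0002 -> shift [ 0.0016 -0.0084  0.0149] turn [-0.0087  0.0033  0.0013]
```

View pics/w18.png

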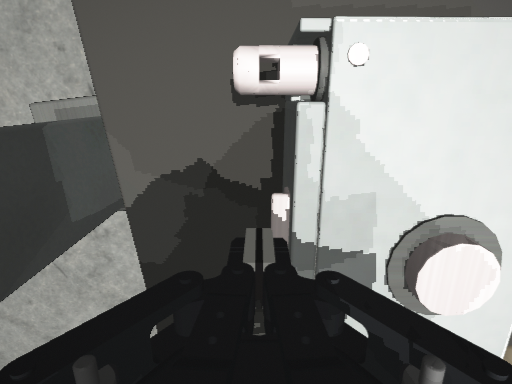

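>>> {"op": "arm_command", "data": {"deltas": [[-1,0,-0.06,0,0,0,0],[-1,0,-0.14,0,0,0,0],[-1,0,-0.14,-0.2,0,0,0],[-1,0,-0.14,-0.5,0,0,0],[-1,0,0,-0.9,0,0,0],[-1,0,0.1,-1,0,0,0],[-1,0,0.1,-1,0,0,0]]}}

```text
clock: 22.48
position: [0.5157, 0.041, 0.2131]
tool_rot: [3.14, -0.0, 1.457]
force: [0.1, -0.5, 0.1]
grip_width: 0.0
```

```bash
python3 -c "
from h import *
wshot('w19');plan(.5,.0,.22,np.pi/2+LY)"
```

```text
t22.52 pos [0.5145 0.0411 0.2119] rpy [-3.141  0.     1.458] F [-0.6  0.9  0.1] g-0.0001 -> shift [-0.2829 -0.0652 -0.0539] turn [-0.0002  0.0001 -0.0003]
```

View pics/w19.png

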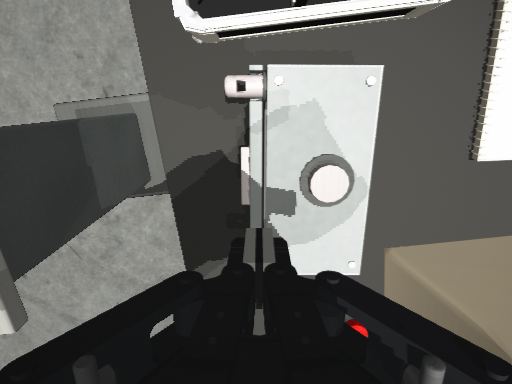

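>>> {"op": "arm_command", "data": {"deltas": [[-1,0.3,0.2,-0.1,0,0,0],[-1,0.55,0.35,-0.15,0,0,0],[-1,0.55,0.35,-0.15,0,0,0],[-1,0.55,0.35,-0.15,0,0,0]]}}

```text
clock: 23.02
position: [0.5752, 0.1169, 0.2333]
tool_rot: [-3.139, 0.001, 1.459]
force: [-0.1, -1.0, -0.1]
grip_width: -0.0003
```

```bash
python3 -c "
from h import *
c,im=wshot('w20');plan(.5,.0,.22,np.pi/2+LY)
crop(im,130,60,390,300,2.5,'pics/w20a.png')
crop(im,150,100,240,180,8,'pics/w20b.png')
"
```

```text
t23.07 pos [0.5754 0.1164 0.2337] rpy [-3.140e+00  1.000e-03  1.458e+00] F [-0.1 -0.2 -0.1] g0.0001 -> shift [-0.8279 -0.4114  0.0928] turn [-0.0023  0.0015 -0.0001]
```

View pics/w20.png

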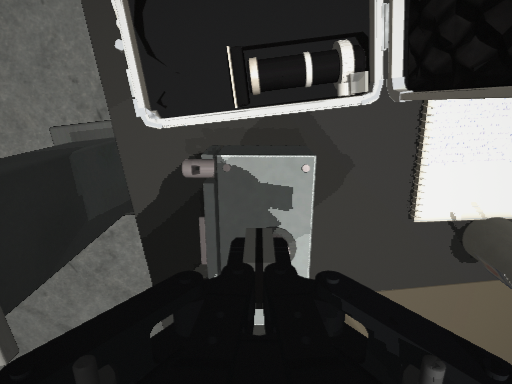

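View pics/w20a.png

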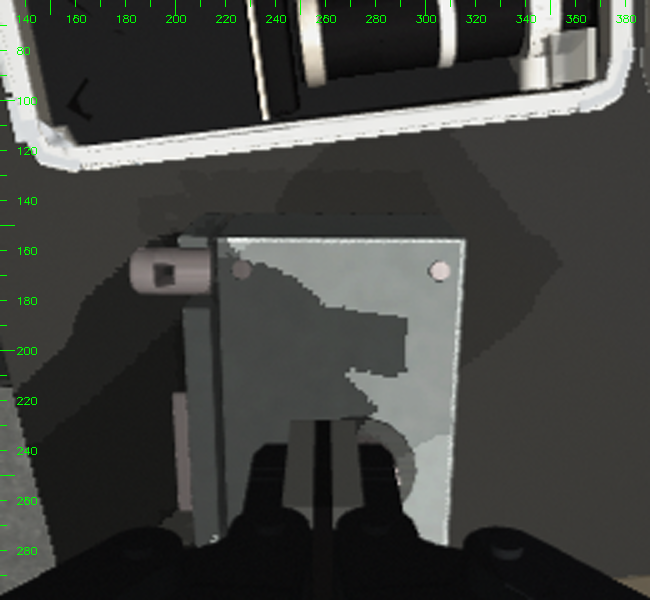

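```bash
python3 -c "
from h import *
tiles=[]
for n,(u,v) in [('w7',(275,134)),('w7',(275,306)),('w13',(278,31)),('w13',(275,232)),('w14',(410,82)),('w14',(385,290)),('w6',(300,178)),('w19',(241,86))]:
    c,im=load(n); a,b=u-25,max(0,v-25)
    o=cv2.resize(im[b:b+50,a:a+50],(300,300),interpolation=cv2.INTER_CUBIC)
    for k in range(0,50,10):
        cv2.putText(o,str(a+k),(k*6,10),0,.3,(0,0,255),1);cv2.putText(o,str(b+k),(0,k*6+4),0,.3,(0,0,255),1)
        cv2.line(o,(k*6,0),(k*6,300),(0,160,0),1);cv2.line(o,(0,k*6),(300,k*6),(0,160,0),1)
    cv2.putText(o,n,(250,290),0,.5,(0,255,255),1); tiles.append(cv2.resize(o,(200,200)) if 0 else o)
a=np.vstack([np.hstack(tiles[:2]),np.hstack(tiles[2:4])]);b=np.vstack([np.hstack(tiles[4:6]),np.hstack(tiles[6:])])
cv2.imwrite('pics/t1.png',a);cv2.imwrite('pics/t2.png',b)
"
```

```text
(no output)
```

View pics/t1.png

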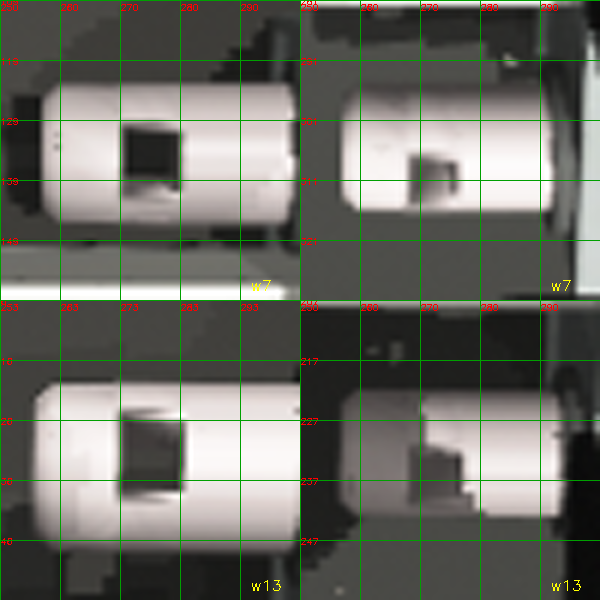

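View pics/t2.png

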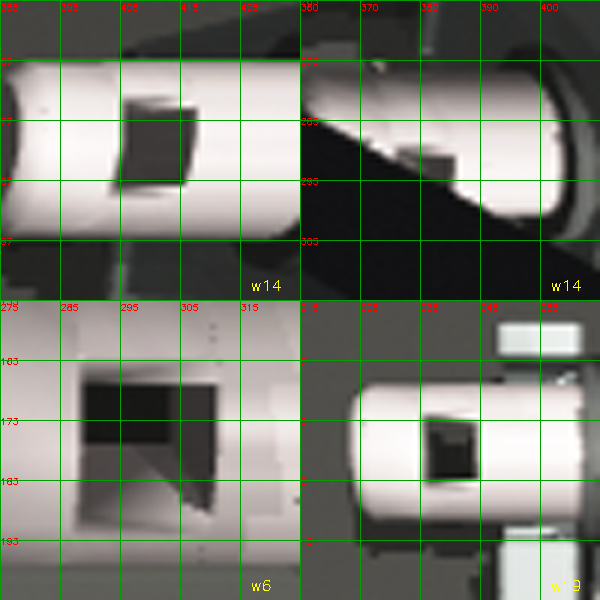

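```bash
python3 -c "
from h import *
for n,u,v in [('w4',246.7,83.8),('w7',275.2,135.1),('w13',278.4,31.3),('w14',410.7,81.3),('w6',299.5,178.4),('w19',241.3,85.9),('w7',272.2,311),('w13',272.8,236.2)]:
    c,im=load(n); print(n,ray(c,u,v,.0593).round(4))
"
```

```text
w4 [0.5124 0.1284 0.0593]
w7 [0.5124 0.1283 0.0593]
w13 [0.5127 0.1281 0.0593]
w14 [0.5126 0.1278 0.0593]
w6 [0.5123 0.1277 0.0593]
w19 [0.5124 0.1279 0.0593]
w7 [ 0.4924 -0.0422  0.0593]
w13 [ 0.4926 -0.0416  0.0593]
```

>>> {"op": "arm_command", "data": {"deltas": [[-1,-0.4,-0.3,0,0,0,0.2],[-1,-0.7,-0.6,0,0,0,0.4],[-1,-1,-0.7,0,0,0,0.6],[-1,-1,-0.7,0,0,0,0.85],[-1,-1,-0.7,0,0,0,1]]}}

```text
clock: 23.7
position: [0.454, -0.0216, 0.2347]
tool_rot: [3.141, 0.001, 0.664]
force: [-0.0, -0.1, -0.3]
grip_width: -0.0002
```

```bash
python3 -c "
from h import *
plan(.46,-.18,.25,0);plan(.51,-.43,.25,0)
"
```

```text
t23.70 pos [ 0.454  -0.0216  0.2347] rpy [3.141e+00 1.000e-03 6.640e-01] F [-0.  -0.1 -0.3] g-0.0002 -> shift [-0.6196  0.856  -0.1011] turn [8.000e-04 6.000e-04 8.459e-01]
t23.70 pos [ 0.454  -0.0216  0.2347] rpy [3.141e+00 1.000e-03 6.640e-01] F [-0.  -0.1 -0.3] g-0.0002 -> shift [-1.3848  2.3737 -0.0999] turn [8.000e-04 6.000e-04 8.459e-01]
```

>>> {"op": "arm_command", "data": {"deltas": [[-0.3,-0.25,0.35,-0.05,0,0,0.2],[-0.3,-0.5,0.7,-0.1,0,0,0.4],[-0.3,-0.6,0.96,-0.1,0,0,0.6],[-0.3,-0.6,0.96,-0.1,0,0,0.846],[-0.3,-0.6,0.96,-0.1,0,0,0.846]]}}

```text
clock: 24.32
position: [0.4734, -0.1892, 0.2494]
tool_rot: [3.142, 0.001, 0.007]
force: [0.5, 0.8, 0.1]
grip_width: 0.03
```

```bash
python3 -c "
from h import *
plan(.51,-.43,.25,0)
"
```

```text
t24.32 pos [ 0.4734 -0.1892  0.2494] rpy [3.142e+00 1.000e-03 7.000e-03] F [0.5 0.8 0.1] g0.0300 -> shift [ 0.2322  1.6072 -0.0042] turn [0.     0.0012 0.0091]
```

>>> {"op": "arm_command", "data": {"deltas": [[-0.3,0,0.4,0,0,0,0.009],[-0.3,0,0.8,0,0,0,0.009],[-0.3,-0.04,1,0,0,0,0.009],[-0.3,-0.04,1,0,0,0,0.009]]}}

```text
clock: 24.82
position: [0.4682, -0.3405, 0.2493]
tool_rot: [3.142, 0.001, 0.002]
force: [1.0, 0.7, -0.8]
grip_width: 0.0304
```

>>> {"op": "arm_command", "data": {"deltas": [[-0.3,0,0.4,0,0,0,0],[-0.3,-0.04,0.64,0,0,0,0],[-0.3,-0.04,0.64,0,0,0,0]]}}

```text
clock: 25.2
position: [0.4627, -0.436, 0.2493]
tool_rot: [-3.142, 0.001, 0.002]
force: [-0.7, -0.1, 0.2]
grip_width: 0.0295
```

```bash
python3 -c "
from h import *
c,im=wshot('w21');plan(.51,-.43,.25,0)
crop(im,200,20,330,180,4.5,'pics/w21a.png')
"
```

```text
t25.25 pos [ 0.4635 -0.4342  0.2494] rpy [-3.141e+00  0.000e+00  3.000e-03] F [0.6 0.8 0.1] g0.0295 -> shift [ 0.3099 -0.0267 -0.0043] turn [-0.0012  0.0005  0.0043]
```

View pics/w21.png

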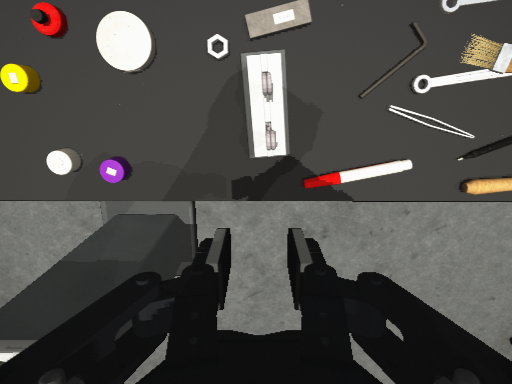

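View pics/w21a.png

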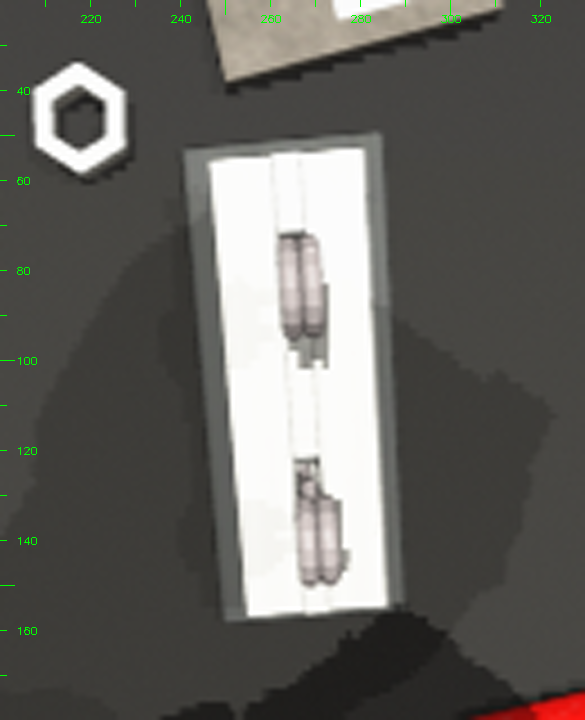

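```bash
python3 -c "
from h import *
c,im=load('w21')
for z in (.08,.084,.09): print(z,ray(c,267.7,83.5,z).round(4),ray(c,271.2,140,z).round(4))
P=lambda u,v:(200+u/4.5,20+v/4.5)
q=[ray(c,*P(*p),.038) for p in [(209,160),(365,149),(388,606),(247,616)]]
for a in q: print(a.round(4))
print(sum(q)/4, [np.linalg.norm(q[i]-q[(i+1)%4]).round(4) for i in range(4)], np.arctan2(*(q[0]-q[3])[[1,0]]), np.arctan2(*(q[1]-q[2])[[1,0]]))
S=cams=None
import json
C=json.load(open('cal.json'))
for n in ('scene','side'):
  print(n,proj(C[n],[.552,-.437,.084]),proj(C[n],[.5,-.441,.084]))
"
```

```text
0.08 [ 0.5523 -0.4434  0.08  ] [ 0.4996 -0.4474  0.08  ]
0.084 [ 0.5522 -0.4433  0.084 ] [ 0.5001 -0.4472  0.084 ]
0.09 [ 0.5519 -0.4431  0.09  ] [ 0.5009 -0.447   0.09  ]
[ 0.5819 -0.422   0.038 ]
[ 0.5842 -0.4582  0.038 ]
[ 0.4773 -0.4665  0.038 ]
[ 0.4746 -0.4306  0.038 ]
[ 0.52950312 -0.44434062  0.038     ] [np.float64(0.0363), np.float64(0.1073), np.float64(0.0361), np.float64(0.1076)] 0.07959517409248963 0.07767703537374526
scene (np.float64(386.66704701159716), np.float64(220.09397718044914)) (np.float64(380.9546991938261), np.float64(232.42551898057678))
side (np.float64(278.92697351374875), np.float64(141.72203712361167)) (np.float64(298.5805164709059), np.float64(143.356611737468))
```

```bash
python3 -c "
from h import *
c,im=load('w1')
a=cv2.resize(im[58:92,350:390],None,fx=9,fy=9,interpolation=cv2.INTER_CUBIC);b=cv2.resize(im[104:138,350:390],None,fx=9,fy=9,interpolation=cv2.INTER_CUBIC)
cv2.imwrite('pics/w1c.png',np.hstack([a,b]))
def show(s,leg,cy):
    # clip at slot leg pos (x,y), clip y dir = s*standx
    d=np.array([np.cos(.0786),np.sin(.0786)])*s
    for y,z in [(0,38),(0,70),(12.5,38),(5,49),(6,94),(6,84)]:
        p=np.r_[np.array(leg)+d*y/1000,z/1000]; u,v=proj(c,p); print((y,z),round((u-350)*9),round((v-58)*9))
print('+');show(1,(.5522-.006,-.4433-.0005),0)
print('-');show(-1,(.5522+.006,-.4433+.0005),0)
"
```

```text
+
(0, 38) 110 217
(0, 70) 194 203
(12.5, 38) 112 119
(5, 49) 138 172
(6, 94) 271 136
(6, 84) 238 143
-
(0, 38) 111 123
(0, 70) 197 100
(12.5, 38) 109 220
(5, 49) 138 156
(6, 94) 271 136
(6, 84) 238 143
```

View pics/w1c.png

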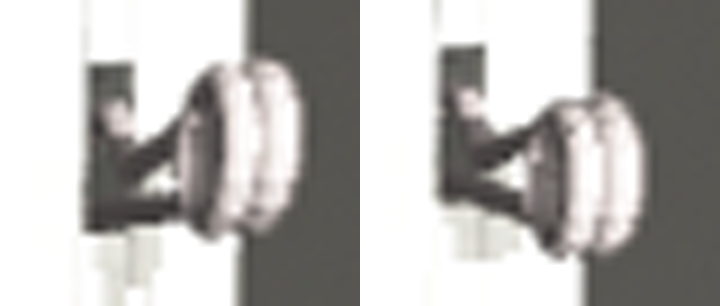

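```bash
python3 -c "
from h import *
plan(.5522,-.4433,.15,.0786)
plan(.5522,-.4433,.089,.0786)
"
```

```text
t25.25 pos [ 0.4635 -0.4342  0.2494] rpy [-3.141e+00  0.000e+00  3.000e-03] F [0.6 0.8 0.1] g0.0295 -> shift [0.5912 0.0635 0.6622] turn [-0.0012  0.0005 -0.0957]
t25.25 pos [ 0.4635 -0.4342  0.2494] rpy [-3.141e+00  0.000e+00  3.000e-03] F [0.6 0.8 0.1] g0.0295 -> shift [0.5914 0.0639 1.0689] turn [-0.0012  0.0005 -0.0957]
```

>>> {"op": "arm_command", "data": {"deltas": [[-0.3,0.3,0.03,0.1,0,0,-0.096],[-0.3,0.59,0.064,0.3,0,0,-0.096],[-0.3,0.59,0.064,0.6,0,0,-0.096],[-0.3,0.59,0.064,0.66,0,0,-0.096],[-0.3,0.59,0.064,0.66,0,0,-0.096]]}}

```text
clock: 25.88
position: [0.5524, -0.4436, 0.1518]
tool_rot: [-3.141, -0.0, 0.078]
force: [0.5, -0.4, 0.8]
grip_width: 0.0298
```

```bash
python3 -c "
from h import *
c,im=wshot('w22');plan(.5522,-.4433,.089,.0786)
print(proj(c,[.5522,-.4433,.084]),proj(c,[.5522,-.4433,.094]))
crop(im,190,170,330,330,4,'pics/w22a.png')
"
```

```text
t25.93 pos [ 0.5527 -0.4442  0.1527] rpy [ 3.141e+00 -1.000e-03  7.700e-02] F [ 0.2 -0.2  0.6] g0.0301 -> shift [-0.0032 -0.0064  0.4245] turn [ 0.0012 -0.0017 -0.0019]
(np.float64(259.2057132029742), np.float64(212.7078261726493)) (np.float64(259.2096435934561), np.float64(218.20348408184128))
```

View pics/w22a.png

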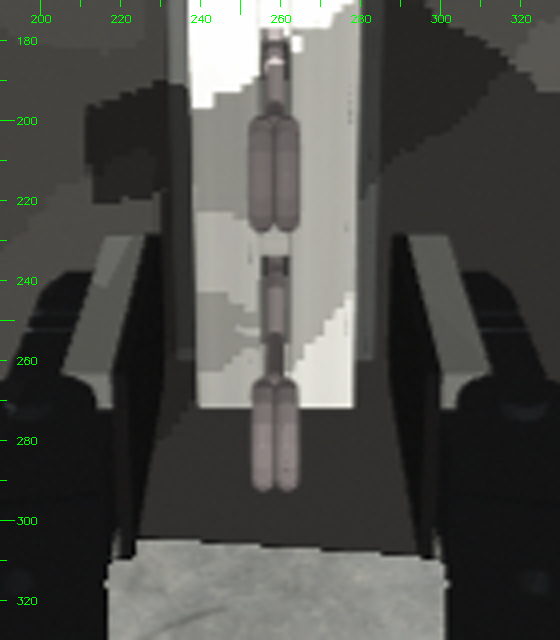

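>>> {"op": "arm_command", "data": {"deltas": [[-0.3,0,-0.005,0.15,0,0,0],[-0.3,0,-0.005,0.3,0,0,0],[-0.3,0,-0.005,0.424,0,0,0],[-0.3,0,-0.005,0.424,0,0,0],[-1,0,-0.005,0.424,0,0,0],[-1,0,-0.005,0.424,0,0,0],[-1,0,-0.005,0.424,0,0,0]], "newtons": 80}}

```text
clock: 26.8
position: [0.5525, -0.4438, 0.0879]
tool_rot: [3.141, -0.001, 0.076]
force: [-0.1, 0.2, 2.2]
grip_width: 0.0071
```

```bash
python3 -c "
from h import *
c,im=wshot('w23');plan(.5522,-.4433,.15,.0786)
crop(im,190,170,330,330,4,'pics/w23a.png')
"
```

```text
t26.85 pos [ 0.5526 -0.4437  0.0879] rpy [ 3.141e+00 -1.000e-03  7.600e-02] F [0.3 0.5 4.1] g0.0074 -> shift [-0.002  -0.0027 -0.4142] turn [ 0.0008 -0.0011 -0.0028]
```

View pics/w23a.png

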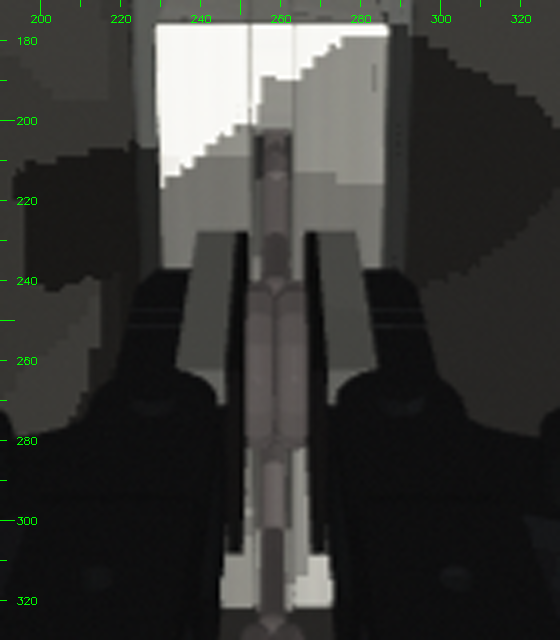

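>>> {"op": "arm_command", "data": {"deltas": [[-1,0,0,-0.15,0,0,0],[-1,0,0,-0.3,0,0,0],[-1,0,0,-0.5,0,0,0],[-1,0,0,-0.8,0,0,0],[-1,0,0,-0.9,0,0,0],[-1,0,0,-0.9,0,0,0]]}}

```text
clock: 27.6
position: [0.5524, -0.4438, 0.224]
tool_rot: [3.14, -0.002, 0.076]
force: [0.6, 0.2, -1.6]
grip_width: 0.007
```

```bash
python3 -c "
from h import *
c,im=wshot('w24');plan(.5131,.134,.22,1.4543)
crop(im,190,150,330,330,3.3,'pics/w24a.png')
from workcell import cams
im=cams.grab_frame('scene');cv2.imwrite('pics/scene2.png',im)
crop(im,340,130,470,290,4,'pics/s2a.png')
"
```

```text
t27.65 pos [ 0.552  -0.4435  0.2224] rpy [ 3.141 -0.     0.076] F [-0.4  0.9 -1.6] g0.0070 -> shift [ 0.0347 -3.8584  0.0153] turn [ 2.0000e-04  1.0000e-04 -1.7545e+00]
```

View pics/w24a.png

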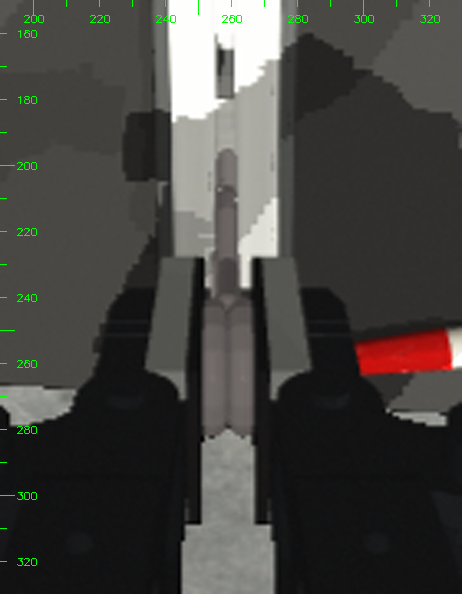

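View pics/s2a.png

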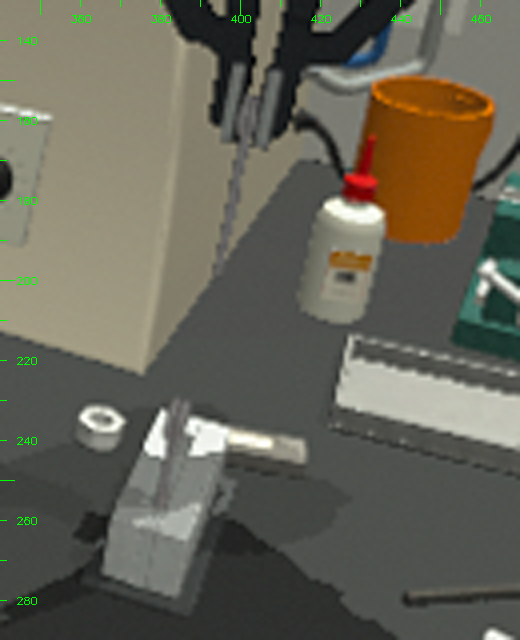

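```bash
python3 -c "
from h import *
from workcell import telemetry
c,im=load('w24')
o=telemetry.observe();R=Ro.from_euler('xyz',o['tool_rot'])
for p in [(.007,0,.077),(-.006,0,.084),(.0065,0,.052),(0,0,.004),(.0005,0,.065)]:
  X=R.apply(p)+[.552,-.4435,.2224]; print(p,np.round(proj(c,X),1))
"
```

```text
(0.007, 0, 0.077) [258.9 198.8]
(-0.006, 0, 0.084) [258.9 212.1]
(0.0065, 0, 0.052) [259.  211.9]
(0, 0, 0.004) [259.2 258.9]
(0.0005, 0, 0.065) [259.  213.2]
```

>>> {"op": "arm_command", "data": {"deltas": [[-1,-0.3,0,0,0,0,0],[-1,-0.45,-0.3,0,0,0,-0.1],[-1,-0.45,-0.6,0,0,0,-0.3],[-1,-0.45,-0.9,0,0,0,-0.5],[-1,-0.45,-1,0,0,0,-0.6],[-1,-0.45,-1,0,0,0,-0.75],[-1,-0.45,-1,0,0,0,-0.75]]}}

```text
clock: 28.58
position: [0.473, -0.2989, 0.2213]
tool_rot: [-3.14, 0.0, 0.665]
force: [0.4, -1.0, 1.0]
grip_width: 0.007
```

```bash
python3 -c "
from h import *
plan(.5,-.15,.22,1.4543)
"
```

```text
t28.57 pos [ 0.473  -0.2989  0.2213] rpy [-3.14   0.     0.665] F [ 0.4 -1.   1. ] g0.0070 -> shift [ 0.7543 -0.6703  0.0093] turn [-2.1000e-03 -3.0000e-04 -1.0051e+00]
```

>>> {"op": "arm_command", "data": {"deltas": [[-1,0.2,-0.18,0,0,0,-0.2],[-1,0.45,-0.4,0,0,0,-0.4],[-1,0.754,-0.67,0,0,0,-0.6],[-1,0.754,-0.67,0,0,0,-0.8],[-1,0.754,-0.67,0,0,0,-1],[-1,0.754,-0.67,0,0,0,-1]]}}

```text
clock: 29.32
position: [0.5001, -0.1504, 0.2216]
tool_rot: [-3.14, -0.001, 1.447]
force: [0.3, 0.9, -0.0]
grip_width: 0.0067
```

```bash
python3 -c "
from h import *
plan(.5131,.134,.22,1.4543)
"
```

```text
t29.32 pos [ 0.5001 -0.1504  0.2216] rpy [-3.140e+00 -1.000e-03  1.447e+00] F [ 0.3  0.9 -0. ] g0.0067 -> shift [ 1.8925 -0.1479  0.0117] turn [-0.0014 -0.0008 -0.0092]
```

>>> {"op": "arm_command", "data": {"deltas": [[-1,0.4,-0.05,0,0,0,0],[-1,0.8,-0.1,0,0,0,0],[-1,0.95,-0.148,0,0,0,-0.009],[-1,0.95,-0.148,0,0,0,-0.009]]}}

```text
clock: 29.82
position: [0.4951, -0.0045, 0.2221]
tool_rot: [-3.141, -0.0, 1.455]
force: [-0.6, -0.1, -1.2]
grip_width: 0.0073
```

>>> {"op": "arm_command", "data": {"deltas": [[-1,0.4,0,0,0,0,0],[-1,0.8,0,0,0,0,0],[-1,0.94,0,0,0,0,0],[-1,0.94,0,0,0,0,0],[-1,0.94,0,0,0,0,0]]}}

```text
clock: 30.45
position: [0.5115, 0.1322, 0.2219]
tool_rot: [-3.141, 0.001, 1.454]
force: [-0.1, -0.9, -0.0]
grip_width: 0.0072
```

```bash
python3 -c "
from h import *
wshot('w25');plan(.5131,.134,.16,1.4543)
"
```

```text
t30.50 pos [0.5115 0.1322 0.222 ] rpy [-3.141e+00  1.000e-03  1.454e+00] F [ 0.3 -1.2  0.1] g0.0073 -> shift [0.0137 0.0093 0.4134] turn [-0.0003  0.001  -0.0001]
```

View pics/w25.png

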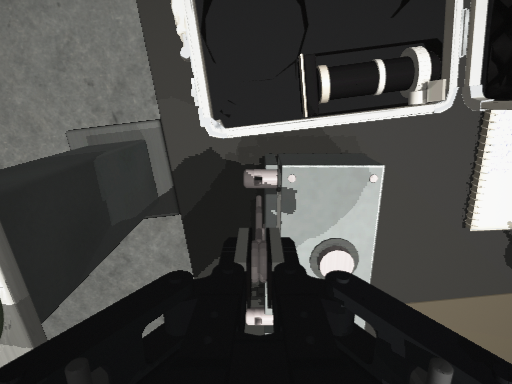

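>>> {"op": "arm_command", "data": {"deltas": [[-1,0.0137,0.0093,0.1,0,0,0],[-1,0.0137,0.0093,0.3,0,0,0],[-1,0.0137,0.0093,0.44,0,0,0],[-1,0.0137,0.0093,0.44,0,0,0],[-1,0.0137,0.0093,0.44,0,0,0]]}}

```text
clock: 31.12
position: [0.5132, 0.1358, 0.1566]
tool_rot: [3.141, -0.0, 1.457]
force: [-0.3, 0.5, -0.2]
grip_width: 0.007
```

```bash
python3 -c "
from h import *
c,im=wshot('w26');plan(.5131,.134,.15,1.4543)
crop(im,200,130,320,320,3.2,'pics/w26a.png')
from workcell import cams
for n,b in (('scene',(120,120,220,220)),('side',(190,210,300,310))):
    im=cams.grab_frame(n);cv2.imwrite(f'pics/{n}3.png',im); crop(im,*b,6,f'pics/{n}3a.png')
"
```

```text
t31.18 pos [0.5133 0.1358 0.1568] rpy [ 3.141 -0.     1.457] F [-0.5  0.2 -0.1] g0.0071 -> shift [-0.0123  0.0002  0.0454] turn [ 0.001  -0.0004  0.004 ]
```

View pics/w26a.png

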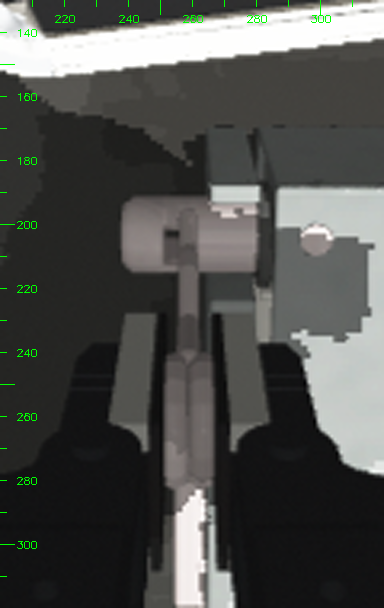

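View pics/scene3a.png

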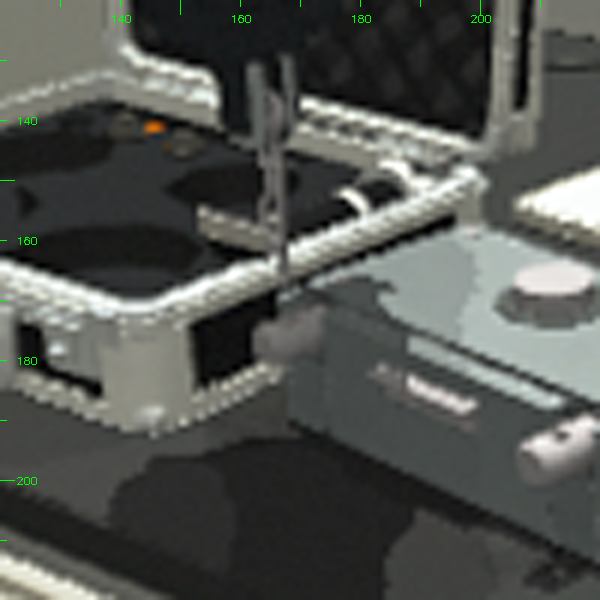

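View pics/side3a.png

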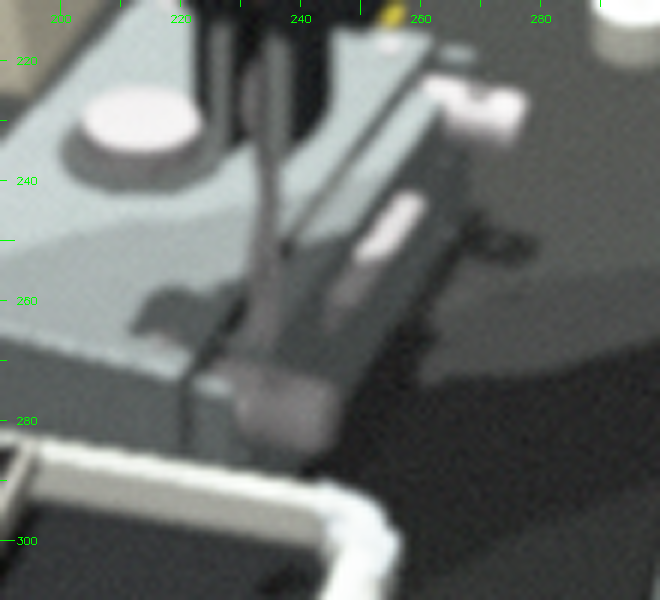

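```bash
python3 -c "
from h import *
c,im=load('w26')
print(proj(c,[.5124,.128,.0593]))
R=Ro.from_euler('xyz',[3.141,0,1.457]); P=np.array([.5133,.1358,.1568])
for p in [(.007,0,.077),(-.006,0,.084)]:
  X=R.apply(p)+P; print(p,X.round(4),np.round(proj(c,X),1))
a=cv2.resize(im[170:240,230:290],None,fx=10,fy=10,interpolation=cv2.INTER_CUBIC);cv2.imwrite('pics/w26b.png',a[:, :600])
"
```

```text
(np.float64(256.29171349800527), np.float64(206.70844939315413))
(0.007, 0, 0.077) [0.5141 0.1427 0.0798] [256.1 197.2]
(-0.006, 0, 0.084) [0.5127 0.1298 0.0728] [256.2 210.6]
```

View pics/w26b.png

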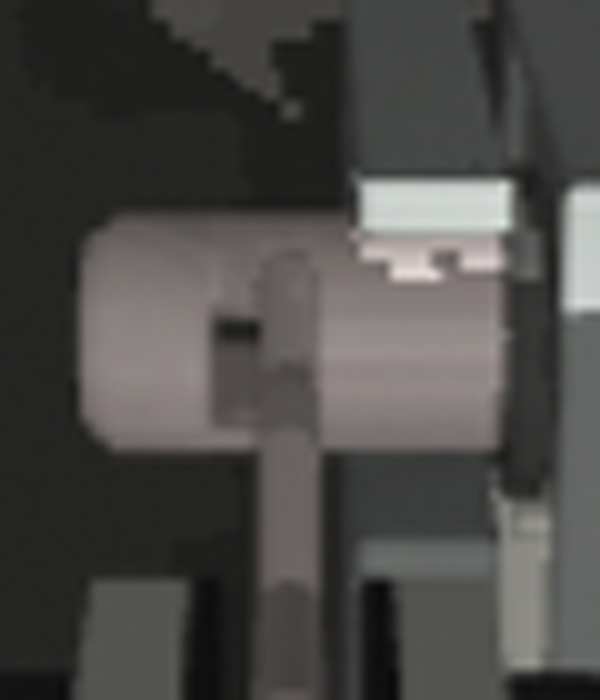

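```bash
python3 -c "
from h import *
from workcell import telemetry,cams
M=np.array([[-.001,-.958,-.288],[1,0,-.001],[.001,-.288,.958]])
def chk(c):
    R,t=np.array(c['R']),np.array(c['t']); Rt=R.T@M.T; 
    print(Ro.from_matrix(Rt).as_euler('xyz').round(4),(-R.T@t-Rt@[.0758,.0002,-.1259]).round(4))
for n in ['w22','w24','w25','w26']: chk(load(n)[0])
o=telemetry.observe(); print(o['position'],o['tool_rot'],o['force']); chk(cams.get_calibration('wrist'))
"
```

```text
[-3.1412e+00  6.0000e-04  7.7500e-02] [ 0.5523 -0.443   0.1517]
[ 3.1403e+00 -9.0000e-04  7.6000e-02] [ 0.5523 -0.4432  0.224 ]
[3.1413e+00 5.0000e-04 1.4538e+00] [0.5133 0.1306 0.2218]
[ 3.1405e+00 -6.0000e-04  1.4571e+00] [0.515  0.1341 0.1565]
[0.51330937 0.13585156 0.15690045] [ 3.14045269e+00 -3.48222986e-04  1.45747341e+00] [ 0.42051556 -0.24644104  0.42977464]
[ 3.1397e+00 -7.0000e-04  1.4573e+00] [0.5152 0.1342 0.1568]
```

>>> {"op": "arm_command", "data": {"deltas": [[-1,0,-0.0115,0,0,0,0.003],[-1,0,-0.0115,0,0,0,0.003],[-1,0,-0.0115,0.05,0,0,0.003],[-1,0,-0.0115,0.08,0,0,0.003],[-1,0,-0.0115,0.11,0,0,0.003],[-1,0,-0.0115,0.14,0,0,0.003],[-1,0,-0.0115,0.14,0,0,0.003]], "newtons": 100}}

```text
clock: 32.15
position: [0.511, 0.136, 0.1348]
tool_rot: [-3.141, 0.0, 1.456]
force: [-0.7, -0.8, -0.5]
grip_width: 0.0069
```

```bash
python3 -c "
from h import *
c,im=wshot('w27');plan(.5115,.1355,.102,1.4543)
crop(im,200,130,320,320,3.2,'pics/w27a.png')
from workcell import cams
for n,b in (('scene',(120,120,220,220)),('side',(190,210,300,310))):
    im=cams.grab_frame(n);cv2.imwrite(f'pics/{n}4.png',im); crop(im,*b,6,f'pics/{n}4a.png')
"
```

```text
t32.20 pos [0.5111 0.1361 0.135 ] rpy [-3.141  0.     1.456] F [ 0.6  0.2 -0.3] g0.0065 -> shift [-0.0035  0.0032  0.2203] turn [-0.0005  0.0001  0.0016]
```

View pics/w27a.png

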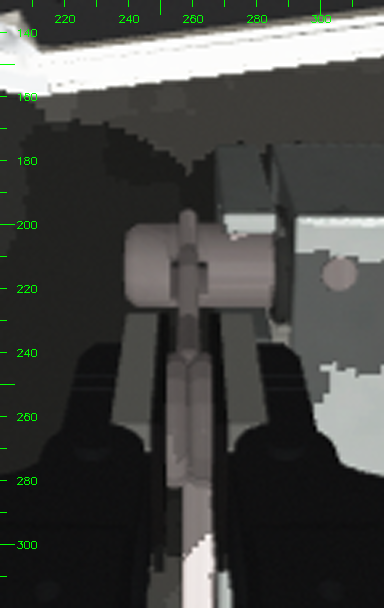

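View pics/scene4a.png

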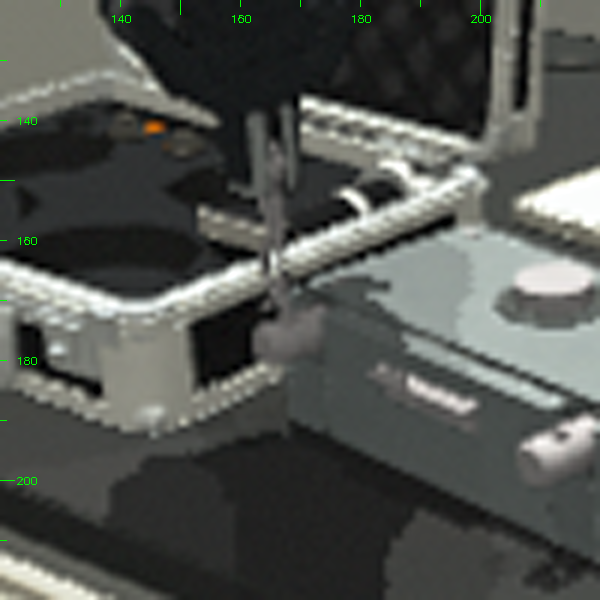

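>>> {"op": "arm_command", "data": {"deltas": [[-1,0,0,0.04,0,0,0],[-1,0,0,0.08,0,0,0],[-1,0,0,0.11,0,0,0],[-1,0,0,0.14,0,0,0],[-1,0,0,0.17,0,0,0],[-1,0,0,0.2,0,0,0],[-1,0,0,0.22,0,0,0],[-1,0,0,0.22,0,0,0]]}}

```text
clock: 33.3
position: [0.511, 0.1359, 0.1019]
tool_rot: [-3.141, 0.0, 1.456]
force: [-0.7, 0.3, -0.2]
grip_width: 0.0062
```

```bash
python3 -c "
from h import *
c,im=wshot('w28');plan(.5115,.1355,.102,1.4543)
crop(im,200,130,320,320,3.2,'pics/w28a.png')
from workcell import cams
for n,b in (('scene',(120,120,220,220)),('side',(190,210,300,310))):
    im=cams.grab_frame(n);cv2.imwrite(f'pics/{n}5.png',im); crop(im,*b,6,f'pics/{n}5a.png')
"
```

```text
t33.35 pos [0.5111 0.136  0.1021] rpy [-3.141  0.     1.455] F [-0.  -0.1 -0.2] g0.0067 -> shift [-0.003   0.0029  0.0007] turn [-0.0003  0.0002  0.0014]
```

View pics/w28a.png

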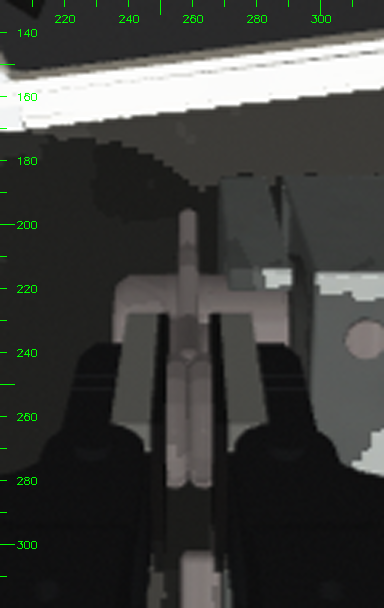

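View pics/side5a.png

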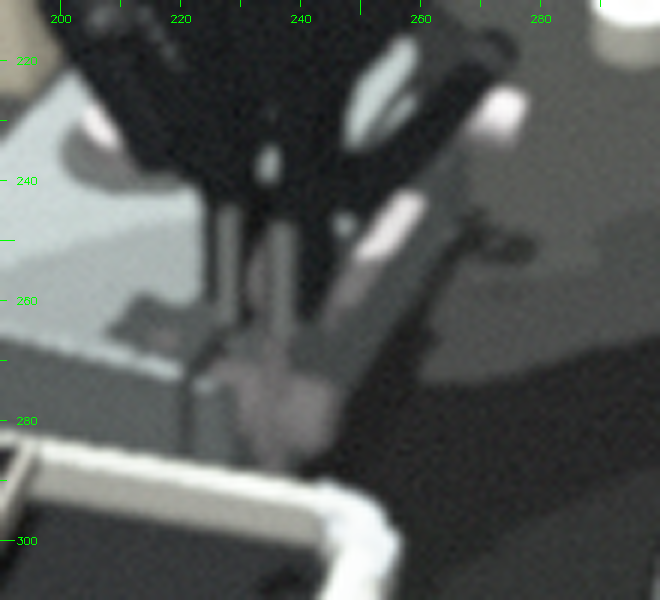

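>>> {"op": "arm_command", "data": {"deltas": [[-0.4,0,0,0,0,0,0],[-0.4,0,0,0,0,0,0],[-0.4,0,0,0,0,0,0],[-0.4,0,0,-0.2,0,0,0],[-0.4,0,0,-0.5,0,0,0],[-0.4,0,0,-0.8,0,0,0],[-0.4,0,0,-0.8,0,0,0]], "newtons": 80}}

```text
clock: 34.33
position: [0.5125, 0.1365, 0.2252]
tool_rot: [3.137, -0.002, 1.455]
force: [0.6, 0.0, -0.9]
grip_width: 0.0255
```

```bash
python3 -c "
from h import *
c,im=wshot('w29');plan(.46,-.02,.25,.7)
crop(im,190,100,330,300,3,'pics/w29a.png')
from workcell import cams
for n,b in (('scene',(120,120,220,220)),('side',(190,210,300,310))):
    im=cams.grab_frame(n);cv2.imwrite(f'pics/{n}6.png',im); crop(im,*b,5,f'pics/{n}6a.png')
"
```

```text
t34.38 pos [0.5117 0.1361 0.2234] rpy [ 3.139e+00 -1.000e-03  1.455e+00] F [ 0.1 -0.7 -0.3] g0.0256 -> shift [-1.0732 -0.222  -0.1785] turn [ 0.0026 -0.0018  0.9615]
```

View pics/w29a.png

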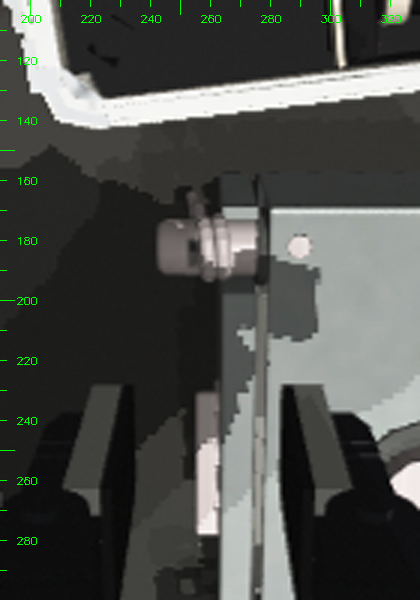

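View pics/side6a.png

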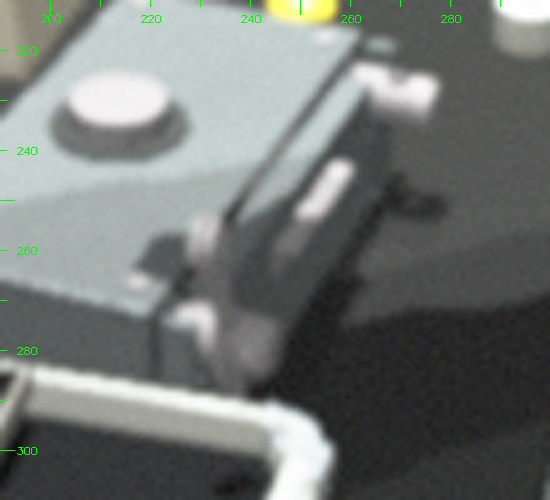

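View pics/scene6a.png

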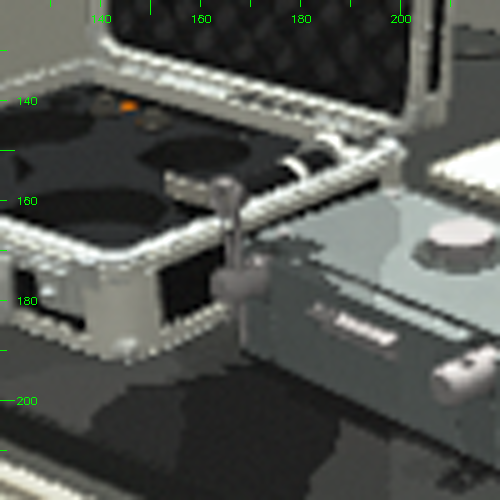

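```bash
python3 -c "
from h import *
c,im=load('w29')
print(ray(c,261,182,.098).round(4), proj(c,[.5124,.128,.0593]),proj(c,[.5131,.134,.098]))
a=cv2.resize(im[150:200,230:290],None,fx=10,fy=10,interpolation=cv2.INTER_CUBIC);cv2.imwrite('pics/w29b.png',a)
"
```

```text
[0.5176 0.1405 0.098 ] (np.float64(256.87627300370025), np.float64(184.301077186841)) (np.float64(256.8030512771031), np.float64(189.5994843282722))
```

View pics/w29b.png

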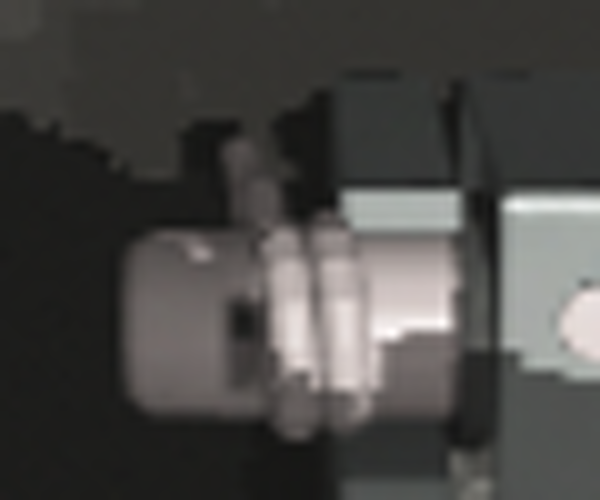

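```bash
python3 -c "
from h import *
import json
from scipy.optimize import least_squares
C=json.load(open('cal.json'));S,I=C['scene'],C['side'];c,_=load('w29')
s=(120+226/5,120+192/5) ; i=(190+204/5,210+240/5)
print(s,i,proj(S,[.5181,.14,.098]),proj(I,[.5181,.14,.098]),proj(S,[.5131,.134,.098]),proj(I,[.5131,.134,.098]))
f=lambda X:np.r_[np.subtract(proj(S,X),s),np.subtract(proj(I,X),i),np.subtract(proj(c,X),(262,183))]
r=least_squares(f,[.5,.1,.1]);print(r.x,r.fun.round(1))
"
```

```text
(165.2, 158.4) (230.8, 258.0) (np.float64(165.12469769307597), np.float64(156.98881584370892)) (np.float64(230.0950837251976), np.float64(256.5514962588411)) (np.float64(165.35179797083646), np.float64(158.02390624582432)) (np.float64(234.10921950750037), np.float64(255.03536695773334))
[0.51803177 0.13855835 0.09437277] [ 0.4 -0.  -0.4 -0.  -0.3 -0. ]
```

>>> {"op": "arm_command", "data": {"deltas": [[-0.3,-0.3,-0.1,-0.1,0,0,0.2],[-0.3,-0.6,-0.2,-0.17,0,0,0.4],[-0.3,-1,-0.22,-0.17,0,0,0.6],[-0.3,-1,-0.22,-0.17,0,0,0.8],[-0.3,-1,-0.22,-0.17,0,0,0.96]]}}

```text
clock: 35.1
position: [0.4606, -0.0099, 0.2468]
tool_rot: [-3.141, 0.001, 0.695]
force: [-0.4, 0.8, 0.7]
grip_width: 0.0297
```

```bash
python3 -c "
from h import *
plan(.45,-.2,.25,.0786)"
```

```text
t35.10 pos [ 0.4606 -0.0099  0.2468] rpy [-3.141e+00  1.000e-03  6.950e-01] F [-0.4  0.8  0.7] g0.0297 -> shift [-0.866   0.9276 -0.0212] turn [-7.000e-04  2.000e-03  7.853e-01]
```

>>> {"op": "arm_command", "data": {"deltas": [[-0.3,-0.3,0.3,0,0,0,0.2],[-0.3,-0.6,0.6,0,0,0,0.4],[-0.3,-0.86,0.93,0,0,0,0.6],[-0.3,-0.86,0.93,0,0,0,0.785],[-0.3,-0.86,0.93,0,0,0,0.785]]}}

```text
clock: 35.72
position: [0.4522, -0.199, 0.2466]
tool_rot: [-3.141, 0.002, 0.085]
force: [-0.7, -0.3, -0.2]
grip_width: 0.0296
```

>>> {"op": "arm_command", "data": {"deltas": [[-0.3,0,0.4,0,0,0,0],[-0.3,0,0.8,0,0,0,0],[-0.3,0,1,0,0,0,0],[-0.3,0,1,0,0,0,0]]}}

```text
clock: 36.22
position: [0.4651, -0.3493, 0.2466]
tool_rot: [-3.141, 0.001, 0.087]
force: [-0.1, 0.4, 0.2]
grip_width: 0.0299
```

```bash
python3 -c "
from h import *
plan(.5,-.4478,.15,.0786)"
```

```text
t36.23 pos [ 0.4651 -0.3493  0.2466] rpy [-3.141e+00  1.000e-03  8.700e-02] F [-0.1  0.4  0.2] g0.0299 -> shift [0.1753 0.675  0.6432] turn [-0.0009  0.0016  0.0111]
```

>>> {"op": "arm_command", "data": {"deltas": [[-0.3,0.1,0.35,0,0,0,0.011],[-0.3,0.175,0.675,0.1,0,0,0.011],[-0.3,0.175,0.675,0.4,0,0,0.011],[-0.3,0.175,0.675,0.63,0,0,0.011],[-0.3,0.175,0.675,0.63,0,0,0.011],[-0.3,0.175,0.675,0.63,0,0,0.011]]}}

```text
clock: 36.98
position: [0.5011, -0.4464, 0.1546]
tool_rot: [3.141, -0.001, 0.079]
force: [0.3, 0.2, 0.5]
grip_width: 0.0297
```

```bash
python3 -c "
from h import *
c,im=wshot('w30');plan(.5,-.4475,.088,.0786)
print(proj(c,[.5001,-.4472,.084]))
from workcell import telemetry
o=telemetry.observe();R=Ro.from_euler('xyz',o['tool_rot']);print('tool axis pt at coil z',proj(c,R.apply([0,0,o['position'][2]-.084])+o['position']))
crop(im,190,170,330,330,4,'pics/w30a.png')
"
```

```text
t37.02 pos [ 0.5011 -0.4468  0.1551] rpy [ 3.14e+00 -2.00e-03  7.80e-02] F [0.6 0.1 0.4] g0.0300 -> shift [-0.0087  0.0032  0.4471] turn [ 0.0016 -0.0023 -0.0009]
(np.float64(260.48291793753447), np.float64(212.43316877385212))
tool axis pt at coil z (np.float64(260.2274716496573), np.float64(210.87079895721837))
```

View pics/w30a.png

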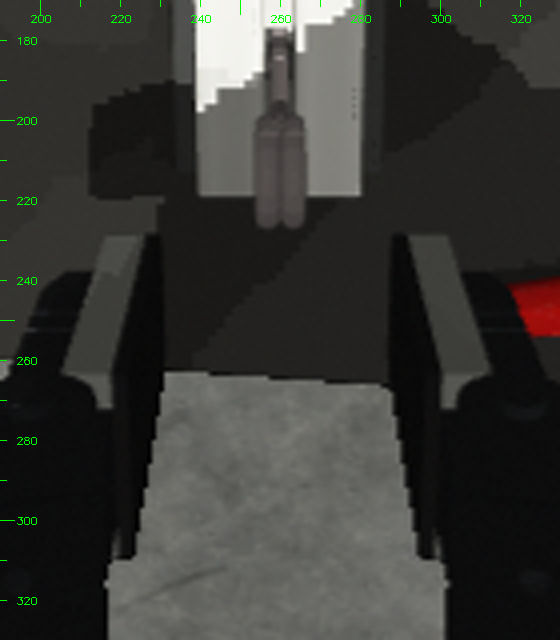

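>>> {"op": "arm_command", "data": {"deltas": [[-0.3,-0.0085,0.003,0.15,0,0,0],[-0.3,-0.0085,0.003,0.3,0,0,0],[-0.3,-0.0085,0.003,0.445,0,0,0],[-0.3,-0.0085,0.003,0.445,0,0,0],[-1,-0.0085,0.003,0.445,0,0,0],[-1,-0.0085,0.003,0.445,0,0,0],[-1,-0.0085,0.003,0.445,0,0,0]], "newtons": 80}}

```text
clock: 37.9
position: [0.4993, -0.448, 0.0873]
tool_rot: [3.141, -0.001, 0.076]
force: [1.2, 0.4, 5.7]
grip_width: 0.0069
```

```bash
python3 -c "
from h import *
c,im=wshot('w31');plan(.5,-.4475,.222,.0786)
crop(im,190,170,330,330,4,'pics/w31a.png')
"
```

```text
t37.95 pos [ 0.4993 -0.448   0.0873] rpy [ 3.141e+00 -1.000e-03  7.600e-02] F [0.6 0.3 6.4] g0.0071 -> shift [ 0.0058 -0.0019 -0.898 ] turn [ 0.0013 -0.0013 -0.003 ]
```

View pics/w31a.png

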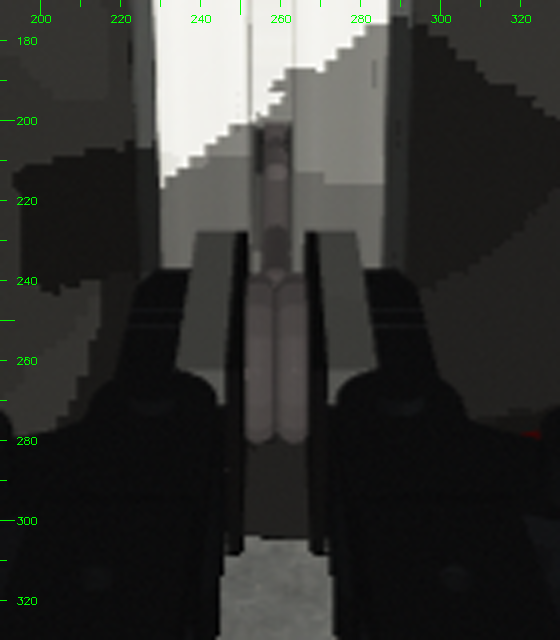

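>>> {"op": "arm_command", "data": {"deltas": [[-1,0,0,-0.15,0,0,0],[-1,0,0,-0.3,0,0,0],[-1,0,0,-0.5,0,0,0],[-1,0,0,-0.8,0,0,0],[-1,-0.05,0,-0.9,0,0,0],[-1,-0.1,-0.3,-0.9,0,0,0],[-1,-0.1,-0.6,-0.9,0,0,-0.2],[-1,-0.1,-0.8,-0.9,0,0,-0.4]]}}

```text
clock: 38.95
position: [0.4742, -0.3271, 0.2213]
tool_rot: [-3.141, 0.0, 0.397]
force: [0.0, -0.5, -0.6]
grip_width: 0.0074
```

```bash
python3 -c "
from h import *
plan(.475,-.2,.22,1.15)
"
```

```text
t38.95 pos [ 0.4742 -0.3271  0.2213] rpy [-3.141  0.     0.397] F [ 0.  -0.5 -0.6] g0.0074 -> shift [ 0.3321 -0.7794  0.0091] turn [-8.000e-04  2.000e-04 -9.591e-01]
```

>>> {"op": "arm_command", "data": {"deltas": [[-1,0.1,-0.25,0,0,0,-0.2],[-1,0.2,-0.5,0,0,0,-0.4],[-1,0.33,-0.78,0,0,0,-0.6],[-1,0.33,-0.78,0,0,0,-0.8],[-1,0.33,-0.78,0,0,0,-0.96],[-1,0.33,-0.78,0,0,0,-0.96]]}}

```text
clock: 39.7
position: [0.4756, -0.2022, 0.2212]
tool_rot: [-3.141, -0.0, 1.144]
force: [0.6, -0.2, -0.0]
grip_width: 0.0073
```

```bash
python3 -c "
from h import *
plan(.4915,-.0345,.22,1.4543)
"
```

```text
t39.70 pos [ 0.4756 -0.2022  0.2212] rpy [-3.141 -0.     1.144] F [ 0.6 -0.2 -0. ] g0.0073 -> shift [ 1.0613 -0.3667  0.008 ] turn [-8.000e-04 -2.000e-04 -3.956e-01]
```

>>> {"op": "arm_command", "data": {"deltas": [[-1,0.35,-0.12,0,0,0,-0.2],[-1,0.7,-0.25,0,0,0,-0.395],[-1,1,-0.367,0,0,0,-0.395],[-1,1,-0.367,0,0,0,-0.395],[-1,1,-0.367,0,0,0,-0.395]]}}

```text
clock: 40.33
position: [0.4878, -0.0432, 0.2213]
tool_rot: [-3.141, 0.0, 1.452]
force: [-0.4, -1.1, 0.2]
grip_width: 0.007
```

```bash
python3 -c "
from h import *
plan(.4915,-.0345,.157,1.4543)
"
```

```text
t40.33 pos [ 0.4878 -0.0432  0.2213] rpy [-3.141  0.     1.452] F [-0.4 -1.1  0.2] g0.0070 -> shift [0.0605 0.0179 0.4288] turn [-0.0004  0.0005 -0.0025]
```

>>> {"op": "arm_command", "data": {"deltas": [[-1,0.06,0.018,0.1,0,0,0],[-1,0.06,0.018,0.3,0,0,0],[-1,0.06,0.018,0.43,0,0,0],[-1,0.06,0.018,0.43,0,0,0],[-1,0.06,0.018,0.43,0,0,0]]}}

```text
clock: 40.95
position: [0.4919, -0.0341, 0.1572]
tool_rot: [3.141, -0.0, 1.454]
force: [-0.1, -0.2, 0.1]
grip_width: 0.0073
```

```bash
cat >> h.py <<'E'
_M=np.array([[-.001,-.958,-.288],[1,0,-.001],[.001,-.288,.958]])
def caltcp(c):
    R,t=np.array(c['R']),np.array(c['t']); Rt=R.T@_M.T
    return (-R.T@t-Rt@[.0758,.0002,-.1259]).round(4)
E
python3 -c "
from h import *
c,im=wshot('w32');plan(.4915,-.0345,.157,1.4543); print(caltcp(c), proj(c,[.4925,-.042,.0593]))
a=cv2.resize(im[170:240,230:290],None,fx=10,fy=10,interpolation=cv2.INTER_CUBIC);cv2.imwrite('pics/w32b.png',a[:, :600])
"
```

```text
t41.00 pos [ 0.492  -0.0341  0.1574] rpy [ 3.141 -0.     1.454] F [ 0.2  0.4 -0.4] g0.0074 -> shift [-0.0028 -0.0032  0.003 ] turn [ 0.001  -0.0002 -0.0002]
[ 0.4938 -0.0358  0.1571] (np.float64(258.0529936758012), np.float64(206.3721332674559))
```

View pics/w32b.png

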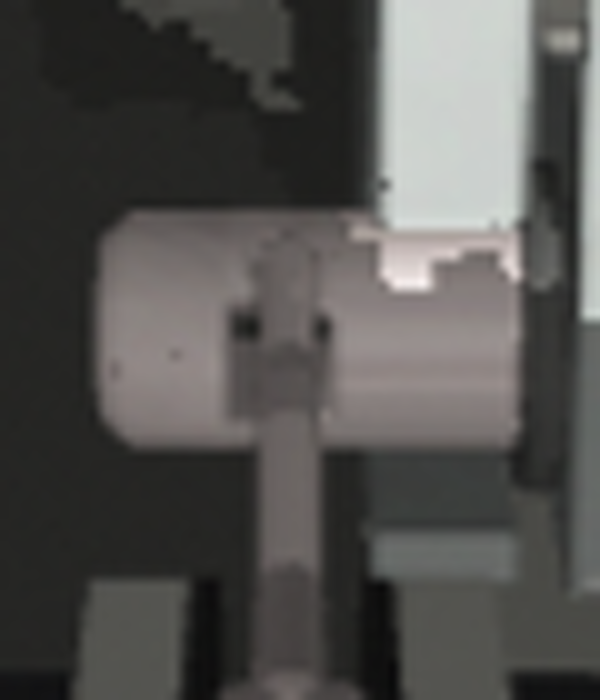

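>>> {"op": "arm_command", "data": {"deltas": [[-1,-0.003,-0.003,0,0,0,0],[-1,-0.003,-0.003,0,0,0,0],[-1,-0.003,-0.003,0.05,0,0,0],[-1,-0.003,-0.003,0.08,0,0,0],[-1,-0.003,-0.003,0.11,0,0,0],[-1,-0.003,-0.003,0.145,0,0,0],[-1,-0.003,-0.003,0.145,0,0,0]], "newtons": 100}}

```text
clock: 41.88
position: [0.4909, -0.0346, 0.1347]
tool_rot: [-3.141, 0.0, 1.455]
force: [-0.3, -2.1, -1.6]
grip_width: 0.0067
```

```bash
python3 -c "
from h import *
c,im=wshot('w33');plan(.4915,-.0345,.1015,1.4543); print(caltcp(c))
a=cv2.resize(im[170:240,230:290],None,fx=8,fy=8,interpolation=cv2.INTER_CUBIC);cv2.imwrite('pics/w33b.png',a[:, :600])
"
```

```text
t41.92 pos [ 0.4909 -0.0346  0.135 ] rpy [-3.141  0.     1.455] F [ 0.1 -1.9 -0.5] g0.0066 -> shift [0.0011 0.0038 0.2231] turn [-0.0008  0.0002  0.0005]
[ 0.4927 -0.0363  0.1346]
```

View pics/w33b.png

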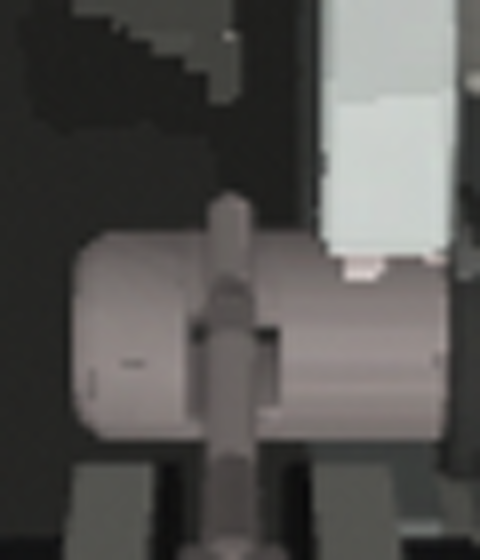

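>>> {"op": "arm_command", "data": {"deltas": [[-1,0,0.002,0.04,0,0,0],[-1,0,0.002,0.08,0,0,0],[-1,0,0.002,0.11,0,0,0],[-1,0,0.002,0.14,0,0,0],[-1,0,0.002,0.17,0,0,0],[-1,0,0.002,0.2,0,0,0],[-1,0,0.002,0.223,0,0,0],[-1,0,0.002,0.223,0,0,0]]}}

```text
clock: 42.92
position: [0.4912, -0.0344, 0.1014]
tool_rot: [-3.141, -0.0, 1.455]
force: [-0.2, 0.6, -0.5]
grip_width: 0.0069
```

```bash
python3 -c "
from h import *
c,im=wshot('w34');plan(.4915,-.0345,.1015,1.4543); print(caltcp(c))
crop(im,200,130,320,320,3.2,'pics/w34a.png')
"
```

```text
t42.98 pos [ 0.4913 -0.0345  0.1016] rpy [-3.141 -0.     1.455] F [-0.1 -0.5 -0. ] g0.0070 -> shift [-0.0001  0.0014  0.0006] turn [-0.0006 -0.0001  0.0006]
[ 0.4931 -0.0361  0.1013]
```

View pics/w34a.png

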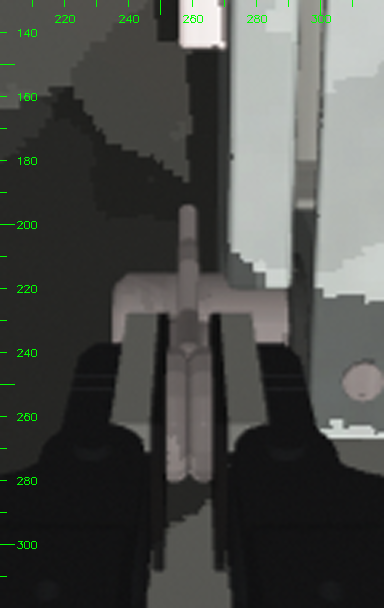

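Run:
```python
from h import *
c_,s_=np.cos(-.1165),np.sin(-.1165)
def loc(p): 
    d=np.array(p[:2])-[.50245,.0430]; return np.round([c_*d[0]+s_*d[1]-.073, -s_*d[0]+c_*d[1]],4)
for n,r in (('w34',(225,130,315,215)),('w18',(270,95,350,200)),('w19',(235,60,290,240))):
    c,im=load(n); crop(im,*r,5 if n!='w19' else 3.3,f'pics/{n}g.png')
# w34 row 150
c,im=load('w34'); 
for u,z in((271,.064),(292,.064),(298,.066)): print('w34',u,loc(ray(c,u,170,z)))
c,im=load('w18')
for u,z in((297,.064),(324,.064),(328,.066)): print('w18',u,loc(ray(c,u,130,z)))
c,im=load('w29')
for u,z in((264,.064),(276,.064),(279,.066)): print('w29',u,loc(ray(c,u,240,z)))
```

```text
w34 271 [-0.0662 -0.042 ]
w34 292 [-0.0543 -0.042 ]
w34 298 [-0.0512 -0.0415]
w18 297 [-0.0615  0.0616]
w18 324 [-0.0504  0.0616]
w18 328 [-0.0492  0.0618]
w29 264 [-0.0655  0.0252]
w29 276 [-0.0527  0.0252]
w29 279 [-0.0497  0.0262]
```

View pics/w34g.png

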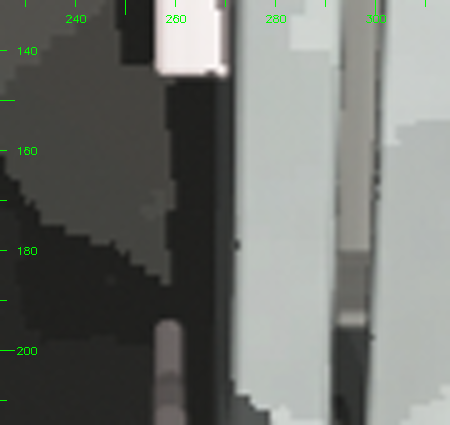

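View pics/w18g.png

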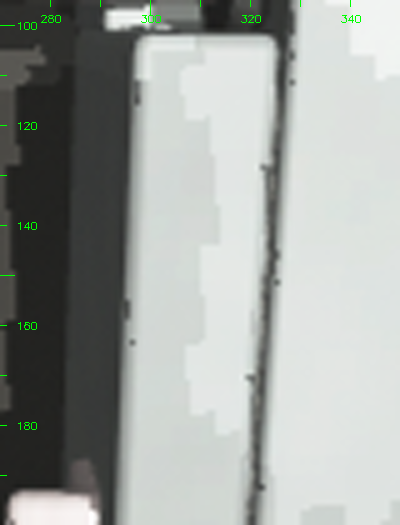

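>>> {"op": "arm_command", "data": {"deltas": [[-0.4,0,0,0,0,0,0],[-0.4,0,0,0,0,0,0],[-0.4,0,0,0,0,0,0],[-0.4,0,0,-0.2,0,0,0],[-0.4,0,0,-0.5,0,0,0],[-0.4,0,0,-0.8,0,0,0],[-0.4,0,0,-0.8,0,0,0]], "newtons": 40}}

```text
clock: 43.85
position: [0.4928, -0.0345, 0.2246]
tool_rot: [3.137, 0.0, 1.454]
force: [0.4, -0.6, -0.6]
grip_width: 0.0254
```

```bash
python3 -c "
from h import *
c,im=wshot('w35');p=dr(-.1,0);plan(*p,.16,1.4543)
crop(im,190,20,340,300,2.1,'pics/w35a.png')
print(proj(c,[.4925,-.042,.0593]),proj(c,[.4932,-.036,.098]))
"
```

```text
t43.90 pos [ 0.492  -0.0347  0.2229] rpy [3.139 0.    1.454] F [-0.2  0.7 -2.1] g0.0257 -> shift [ 0.5172 -0.6881  0.4175] turn [ 0.0033  0.0004 -0.0001]
(np.float64(256.4851615221568), np.float64(183.1994212590888)) (np.float64(256.3612513348277), np.float64(188.427464239901))
```

View pics/w35a.png

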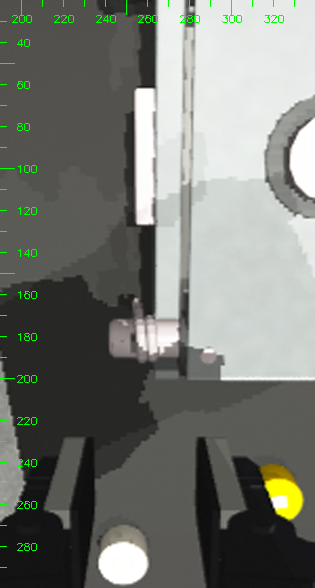

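>>> {"op": "arm_command", "data": {"deltas": [[-1,0.2,-0.3,0,0,0,0],[-1,0.4,-0.6,0,0,0,0],[-1,0.517,-0.688,0.1,0,0,0],[-1,0.517,-0.688,0.4,0,0,0],[-1,0.517,-0.688,0.7,0,0,0],[-1,0.517,-0.688,0.95,0,0,0],[-1,0.517,-0.688,0.95,0,0,0]]}}

```text
clock: 44.78
position: [0.3959, 0.0546, 0.0772]
tool_rot: [-3.136, 0.001, 1.456]
force: [0.2, 0.4, 1.1]
grip_width: -0.0003
```

```bash
python3 -c "
from h import *
plan(.4958,.043,.0625,1.4543)
plan(.4958,.043,.0725,1.4543)
"
```

```text
t44.77 pos [0.3959 0.0546 0.0772] rpy [-3.136e+00  1.000e-03  1.456e+00] F [0.2 0.4 1.1] g-0.0003 -> shift [-0.0009  0.6707  0.0946] turn [-0.007   0.0015  0.0026]
t44.77 pos [0.3959 0.0546 0.0772] rpy [-3.136e+00  1.000e-03  1.456e+00] F [0.2 0.4 1.1] g-0.0003 -> shift [-0.0009  0.6703  0.028 ] turn [-0.007   0.0015  0.0026]
```

>>> {"op": "arm_command", "data": {"deltas": [[-1,0,0,0.11,0,0,0],[-1,0,0.2,0.11,0,0,0],[-1,0,0.4,0.11,0,0,0],[-1,0,0.55,0.11,0,0,0],[-1,0,0.6,0.11,0,0,0],[-1,0,0.62,0.11,0,0,0],[-1,0,0.63,0.11,0,0,0],[-1,0,0.63,0.11,0,0,0]]}}

```text
clock: 45.78
position: [0.4914, 0.0436, 0.0629]
tool_rot: [-3.141, 0.0, 1.455]
force: [-0.2, -0.1, 0.2]
grip_width: 0.0001
```

```bash
python3 -c "
from h import *
c,im=wshot('w36');plan(.4958,.043,.0625,1.4543)
crop(im,230,20,380,290,2.2,'pics/w36a.png')
"
```

```text
t45.83 pos [0.4914 0.0436 0.0629] rpy [-3.141  0.     1.455] F [ 0.9  0.6 -0.1] g-0.0005 -> shift [-0.0009  0.0295  0.0024] turn [-0.0003  0.0001  0.001 ]
```

View pics/w36a.png

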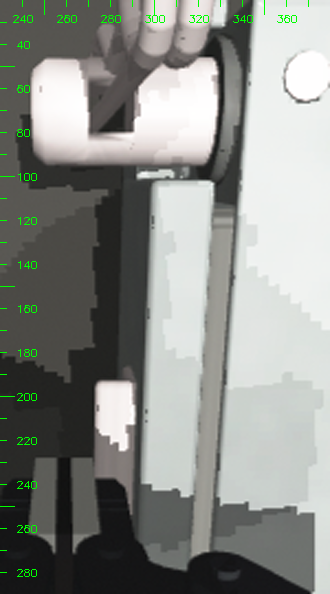

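>>> {"op": "arm_command", "data": {"deltas": [[-1,0,0.01,0,0,0,0],[-1,0,0.02,0,0,0,0],[-1,0,0.028,0,0,0,0],[-1,0,0.028,0,0,0,0]]}}

```text
clock: 46.32
position: [0.4956, 0.0431, 0.0627]
tool_rot: [-3.141, 0.0, 1.455]
force: [-4.4, 1.5, 2.5]
grip_width: -0.0001
```

```bash
python3 -c "
from h import *
c,im=wshot('w37');plan(.4958,.043,.0625,1.4543)
crop(im,230,20,380,290,2.2,'pics/w37a.png')
"
```

```text
t46.38 pos [0.4956 0.0431 0.0626] rpy [-3.141  0.     1.455] F [-4.2  1.1  3.4] g-0.0001 -> shift [-0.0005  0.0015  0.001 ] turn [-0.0009  0.0002  0.0008]
```

View pics/w37a.png

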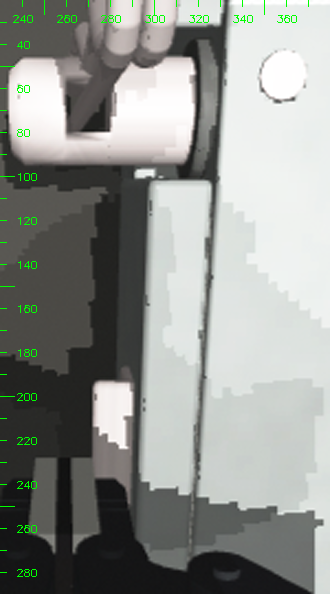

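>>> {"op": "arm_command", "data": {"deltas": [[-1,0,0.005,0,0,0,0],[-1,0,0,0,0,0,0],[-1,0,-0.01,0,0,0,0],[-1,0,-0.02,0,0,0,0],[-1,0,-0.04,0,0,0,0]]}}

```text
clock: 47.0
position: [0.4901, 0.0437, 0.0628]
tool_rot: [3.141, -0.0, 1.455]
force: [-0.9, 1.0, -0.9]
grip_width: -0.0003
```

```bash
python3 -c "
from h import *
c,im=wshot('w38');plan(.4958,.043,.0625,1.4543)
crop(im,230,20,380,290,2.2,'pics/w38a.png')
"
```

```text
t47.05 pos [0.4896 0.0438 0.0628] rpy [-3.142  0.     1.455] F [-0.6  0.5 -0.5] g-0.0003 -> shift [-0.0003  0.0417  0.0017] turn [-0.0001  0.      0.0007]
```

View pics/w38a.png

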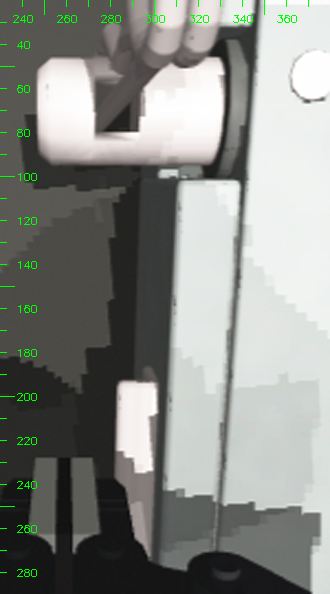

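>>> {"op": "arm_command", "data": {"deltas": [[-1,0,-0.05,0,0,0,0],[-1,0,-0.1,-0.2,0,0,0],[-1,0,-0.1,-0.5,0,0,0],[-1,0,-0.1,-0.9,0,0,0],[-1,-0.3,-0.1,-1,0,0,0],[-1,-0.6,-0.1,-1,0,0,0],[-1,-1,-0.1,-1,0,0,0],[-1,-1,-0.1,-1,0,0,0]]}}

```text
clock: 48.05
position: [0.4564, -0.1077, 0.2124]
tool_rot: [-3.141, 0.002, 1.448]
force: [-0.0, 0.7, -0.6]
grip_width: 0.0001
```

```bash
python3 -c "
from h import *
plan(.55,-.25,.21,np.pi/2)
"
```

```text
t48.05 pos [ 0.4564 -0.1077  0.2124] rpy [-3.141e+00  2.000e-03  1.448e+00] F [-0.   0.7 -0.6] g0.0001 -> shift [-0.8651  0.7355  0.0171] turn [-0.001   0.0019 -0.1561]
```

>>> {"op": "arm_command", "data": {"deltas": [[0.9,-0.4,0.3,0,0,0,-0.156],[0.9,-0.7,0.6,0,0,0,-0.156],[0.9,-0.865,0.735,0,0,0,-0.156],[0.9,-0.865,0.735,0,0,0,-0.156],[0.9,-0.865,0.735,0,0,0,-0.156]]}}

```text
clock: 48.68
position: [0.552, -0.2439, 0.2124]
tool_rot: [-3.141, -0.001, 1.578]
force: [-0.5, 0.1, 0.3]
grip_width: 0.0811
```

```bash
python3 -c "
from h import *
c,im=wshot('w39');plan(.598,-.286,.12,np.pi/2);print(caltcp(c))
crop(im,240,120,420,330,3,'pics/w39a.png')
"
```

```text
t48.73 pos [ 0.552  -0.2438  0.2127] rpy [-3.141 -0.     1.579] F [-1.7  0.4  0.1] g0.0811 -> shift [-0.2842  0.3049  0.618 ] turn [-0.0004 -0.0005  0.0101]
[ 0.5541 -0.2456  0.2124]
```

View pics/w39.png

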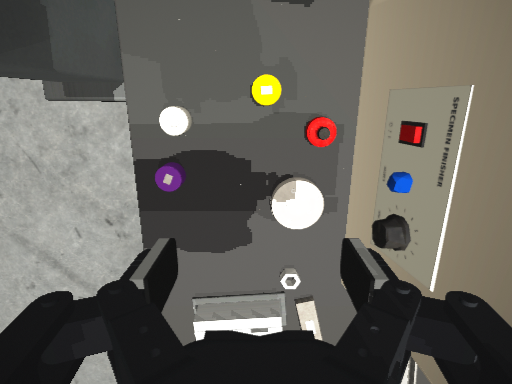

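View pics/w39a.png

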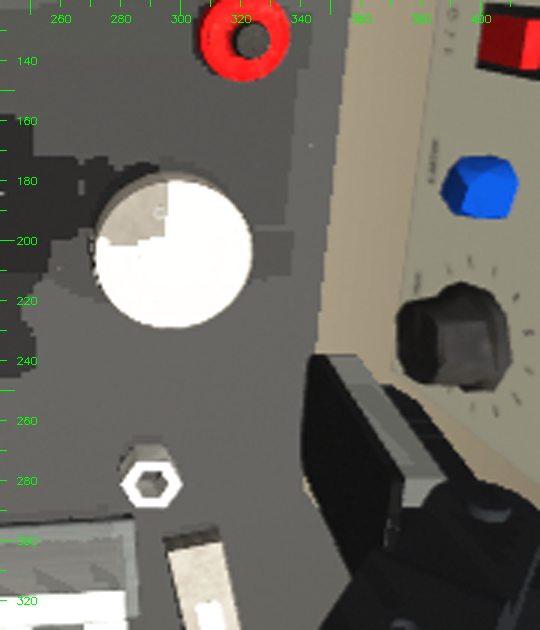

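```bash
python3 -c "
from h import *
c,im=load('w39')
b=ray(c,297.8,204.3,.016);print(b,ray(c,346,204,0),ray(c,400,200,.1), ray(c,375,235,.1))
b=b-[.0020,-.0017,0]
plan(*b[:2],.10,np.pi/2);plan(*b[:2],.016,np.pi/2)
"
```

```text
[ 0.59935978 -0.28512645  0.016     ] [ 0.65990369 -0.29006115  0.        ] [ 0.67400412 -0.25065457  0.1       ] [ 0.65666907 -0.28330197  0.1       ]
t48.73 pos [ 0.552  -0.2438  0.2127] rpy [-3.141 -0.     1.579] F [-1.7  0.4  0.1] g0.0811 -> shift [-0.267   0.3008  0.7514] turn [-0.0004 -0.0005  0.0101]
t48.73 pos [ 0.552  -0.2438  0.2127] rpy [-3.141 -0.     1.579] F [-1.7  0.4  0.1] g0.0811 -> shift [-0.2673  0.301   1.3114] turn [-0.0004 -0.0005  0.0101]
```

>>> {"op": "arm_command", "data": {"deltas": [[0.8,-0.1,0,0,0,0,-0.2],[0.8,-0.2,0.1,0,0,0,-0.4],[0.8,-0.267,0.2,0,0,0,-0.6],[0.8,-0.267,0.3,0.1,0,0,-0.8],[0.8,-0.267,0.3,0.2,0,0,-1],[0.8,-0.267,0.3,0.3,0,0,-1]]}}

```text
clock: 49.48
position: [0.5974, -0.284, 0.1673]
tool_rot: [3.141, -0.0, 2.363]
force: [-0.3, -0.5, 0.3]
grip_width: 0.0767
```

```bash
python3 -c "
from h import *
plan(.5974,-.2834,.11,np.pi)
"
```

```text
t49.48 pos [ 0.5974 -0.284   0.1673] rpy [ 3.141 -0.     2.363] F [-0.3 -0.5  0.3] g0.0767 -> shift [0.0025 0.0029 0.3822] turn [ 4.000e-04  0.000e+00 -9.913e-01]
```

>>> {"op": "arm_command", "data": {"deltas": [[0.8,0,0,0,0,0,-0.2],[0.8,0,0,0,0,0,-0.4],[0.8,0,0,0,0,0,-0.6],[0.8,0,0,0.1,0,0,-0.8],[0.8,0,0,0.25,0,0,-0.99],[0.8,0,0,0.35,0,0,-0.99],[0.8,0,0,0.35,0,0,-0.99]]}}

```text
clock: 50.35
position: [0.597, -0.2845, 0.1144]
tool_rot: [3.141, -0.001, 3.136]
force: [1.1, 0.0, 1.5]
grip_width: 0.077
```

```bash
python3 -c "
from h import *
c,im=wshot('w40');plan(.5974,-.2834,.017,np.pi);print(caltcp(c))
"
```

```text
t50.40 pos [ 0.5975 -0.2846  0.1154] rpy [ 3.142 -0.     3.136] F [ 0.2 -0.6  0.3] g0.0771 -> shift [5.000e-04 8.100e-03 6.559e-01] turn [ 0.0001 -0.0003 -0.0066]
[ 0.6016 -0.2839  0.1144]
```

View pics/w40.png

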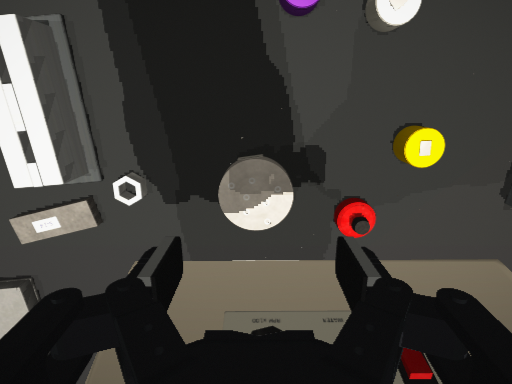

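>>> {"op": "arm_command", "data": {"deltas": [[0.8,0.0165,-0.01,0.1,0,0,0],[0.8,0.0165,-0.01,0.4,0,0,0],[0.8,0.0165,-0.01,0.6,0,0,0],[0.8,0.0165,-0.01,0.65,0,0,0],[0.8,0.0165,-0.01,0.65,0,0,0],[0,0.0165,-0.01,0.65,0,0,0],[0,0.0165,-0.01,0.65,0,0,0],[0,0.0165,-0.01,0.65,0,0,0]], "newtons": 60}}

```text
clock: 51.4
position: [0.5956, -0.2869, 0.0197]
tool_rot: [-3.14, 0.002, 3.14]
force: [-4.0, 0.9, 12.6]
grip_width: 0.0574
```

```bash
python3 -c "
from h import *
c,im=wshot('w41');plan(.5974,-.2834,.017,np.pi);print(caltcp(c))
"
```

```text
t51.45 pos [ 0.5957 -0.2868  0.0197] rpy [-3.14e+00  2.00e-03  3.14e+00] F [-3.8  0.2 11.7] g0.0571 -> shift [-0.0113  0.023   0.0181] turn [-0.0016  0.0023 -0.0025]
[ 0.6003 -0.2862  0.0197]
```

View pics/w41.png

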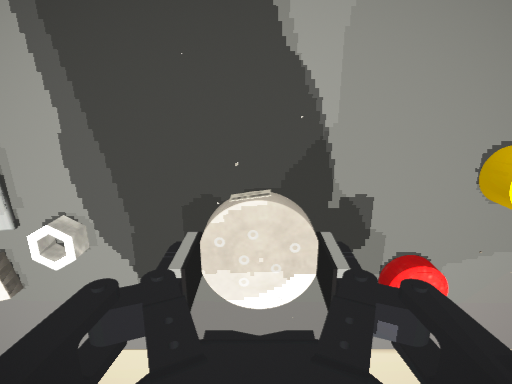

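>>> {"op": "arm_command", "data": {"deltas": [[0,0,0,-0.1,0,0,0],[0,0,0,-0.3,0,0,0],[0,0.1,0,-0.6,0,0,0],[0,0.25,0.1,-1,0,0,0],[0,0.3,0.3,-1,0,0,0],[0,0.3,0.6,-1,0,0,0],[0,0.3,0.9,-1,0,0,0],[0,0.3,0.9,-1,0,0,0]]}}

```text
clock: 52.45
position: [0.5505, -0.1477, 0.1694]
tool_rot: [3.141, 0.002, -3.138]
force: [0.3, -0.8, -3.7]
grip_width: 0.057
```

>>> {"op": "arm_command", "data": {"deltas": [[0,0,0.3,0,0,0,0],[0,0,0.6,0,0,0,0],[0,0,0.9,0,0,0,0],[0,0,0.9,0,0,0,0]]}}

```text
clock: 52.95
position: [0.5504, -0.0131, 0.169]
tool_rot: [3.141, 0.001, -3.138]
force: [0.2, -0.9, -4.2]
grip_width: 0.0572
```

```bash
python3 -c "
from h import *
c,im=wshot('w42');plan(.584,.034,.14,np.pi);print(caltcp(c))
"
```

```text
t53.00 pos [ 0.5505 -0.0153  0.1686] rpy [-3.141e+00  1.000e-03 -3.141e+00] F [-0.6 -1.6 -3.9] g0.0571 -> shift [-0.2236  0.3288  0.1911] turn [-0.0004  0.0011  0.0013]
[ 0.5551 -0.0124  0.169 ]
```

View pics/w42.png

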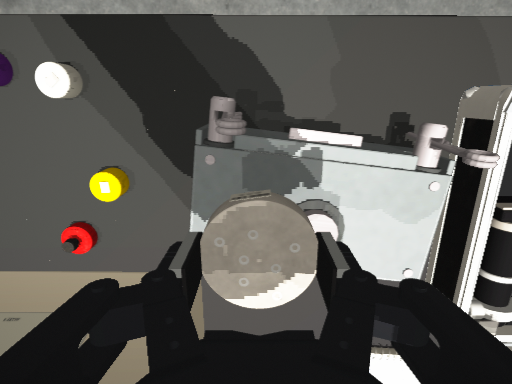

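```bash
python3 -c "
from h import *
plan(.5815,.032,.125,np.pi)
"
```

```text
t53.00 pos [ 0.5505 -0.0153  0.1686] rpy [-3.141e+00  1.000e-03 -3.141e+00] F [-0.6 -1.6 -3.9] g0.0571 -> shift [-0.2068  0.3155  0.291 ] turn [-0.0004  0.0011  0.0013]
```

>>> {"op": "arm_command", "data": {"deltas": [[0,-0.1,0.15,0,0,0,0],[0,-0.207,0.315,0,0,0,0],[0,-0.207,0.315,0.15,0,0,0],[0,-0.207,0.315,0.29,0,0,0],[0,-0.207,0.315,0.29,0,0,0],[0,-0.207,0.315,0.29,0,0,0]]}}

```text
clock: 53.75
position: [0.5815, 0.0303, 0.1246]
tool_rot: [-3.142, 0.0, 3.139]
force: [-0.0, 0.2, -3.9]
grip_width: 0.0574
```

```bash
python3 -c "
from h import *
from workcell import cams
c,im=wshot('w43');plan(.5815,.032,.0987,np.pi);print(caltcp(c))
for n,b in (('scene',(150,110,270,220)),('side',(160,180,290,290))):
    im=cams.grab_frame(n);cv2.imwrite(f'pics/{n}7.png',im); crop(im,*b,5,f'pics/{n}7a.png')
"
```

```text
t53.80 pos [0.5817 0.0305 0.1248] rpy [3.142e+00 1.000e-03 3.140e+00] F [ 0.5 -0.  -3. ] g0.0568 -> shift [0.0015 0.0101 0.1741] turn [ 0.0001  0.0007 -0.0026]
[0.5862 0.0309 0.1246]
```

View pics/w43.png

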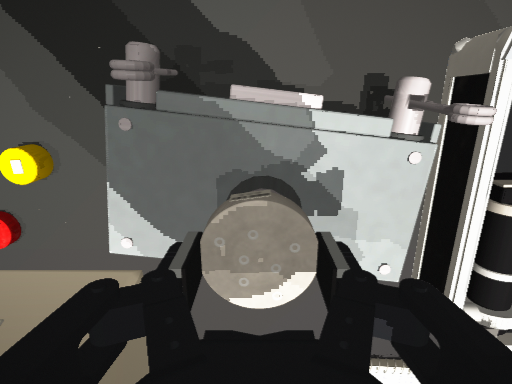

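View pics/scene7a.png

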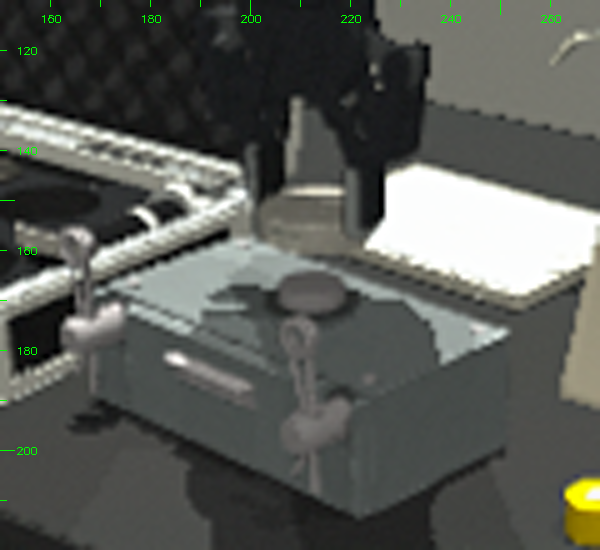

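View pics/side7a.png

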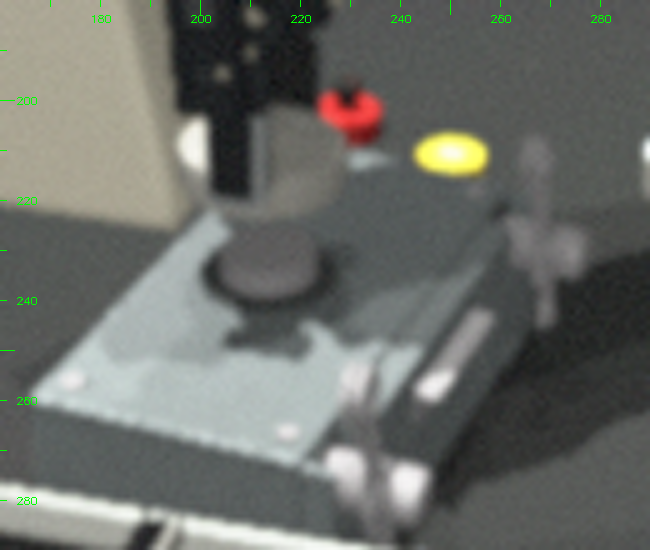

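>>> {"op": "arm_command", "data": {"deltas": [[0,0,0.015,0.05,0,0,0],[0,0,0.015,0.1,0,0,0],[0,0,0.015,0.14,0,0,0],[0,0,0.015,0.165,0,0,0],[0,0,0.015,0.18,0,0,0],[0,0,0.015,0.18,0,0,0]]}}

```text
clock: 54.65
position: [0.5814, 0.0331, 0.0978]
tool_rot: [-3.141, 0.0, 3.14]
force: [-5.7, -1.0, 7.3]
grip_width: 0.0571
```

```bash
python3 -c "
from h import *
from workcell import cams
c,im=wshot('w44');plan(.5815,.032,.0977,np.pi);print(caltcp(c))
for n,b in (('scene',(150,110,270,220)),('side',(160,180,290,290))):
    im=cams.grab_frame(n);cv2.imwrite(f'pics/{n}8.png',im); crop(im,*b,5,f'pics/{n}8a.png')
"
```

```text
t54.70 pos [0.5814 0.0331 0.0978] rpy [-3.141 -0.     3.14 ] F [-5.3 -1.   7.9] g0.0569 -> shift [-0.0007 -0.0074  0.0004] turn [-0.0005 -0.     -0.0019]
[0.586  0.0337 0.0978]
```

View pics/side8a.png

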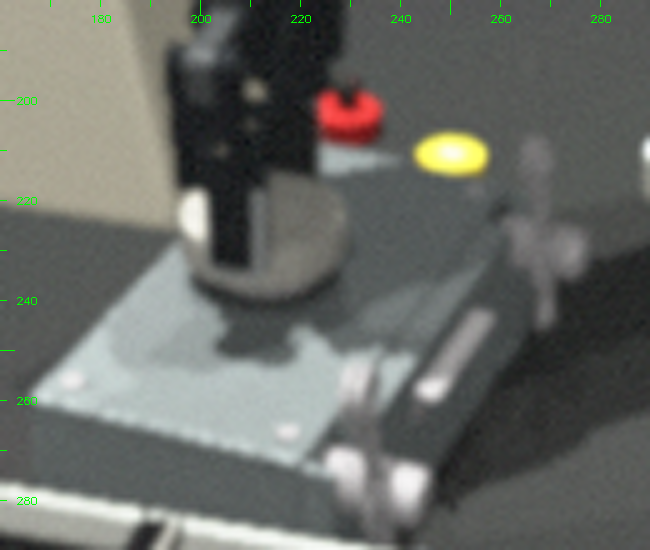

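View pics/scene8a.png

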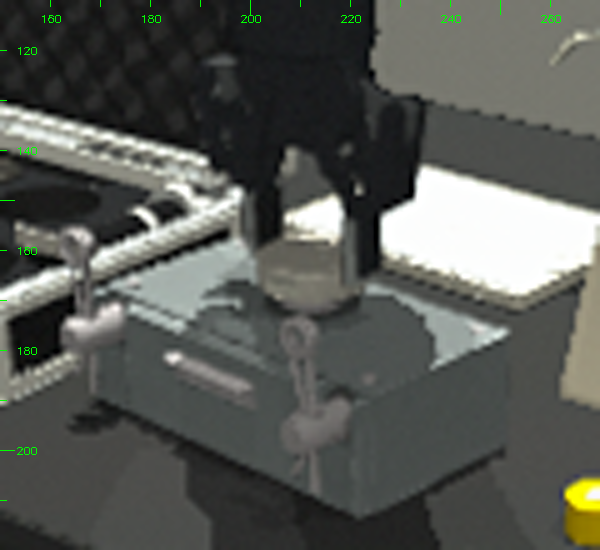

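>>> {"op": "arm_command", "data": {"deltas": [[0.5,0,0,0,0,0,0],[0.6,0,0,0,0,0,0],[0.8,0,0,0,0,0,0],[0.8,0,0,0,0,0,0],[0.8,0,0,-0.15,0,0,0],[0.8,0,0,-0.4,0,0,0],[0.8,0,0,-0.8,0,0,0],[0.8,0,0,-0.9,0,0,0]]}}

```text
clock: 55.8
position: [0.5825, 0.0339, 0.237]
tool_rot: [3.141, 0.005, 3.141]
force: [0.1, -0.7, -0.4]
grip_width: 0.0767
```

```bash
python3 -c "
from h import *
from workcell import cams
c,im=wshot('w45');plan(.5815,.032,.0977,np.pi);print(caltcp(c), proj(c,[.5828,.0338,.094]))
for n,b in (('scene',(150,110,270,220)),('side',(160,180,290,290))):
    im=cams.grab_frame(n);cv2.imwrite(f'pics/{n}9.png',im); crop(im,*b,5,f'pics/{n}9a.png')
"
```

```text
t55.85 pos [0.5826 0.0336 0.237 ] rpy [3.141 0.005 3.14 ] F [ 0.3 -0.4  2. ] g0.0767 -> shift [ 0.0116 -0.0108  0.9283] turn [ 0.0001  0.0063 -0.0017]
[0.5871 0.0345 0.2371] (np.float64(257.72730977945054), np.float64(178.12589923495986))
```

View pics/w45.png

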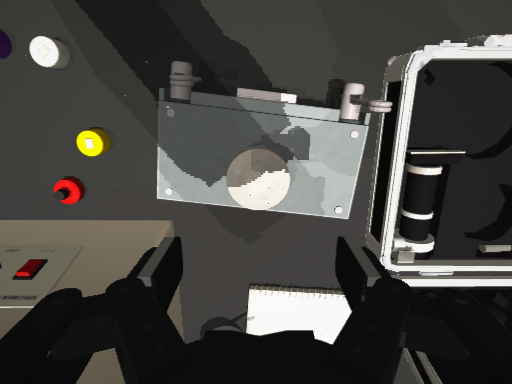

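View pics/side9a.png

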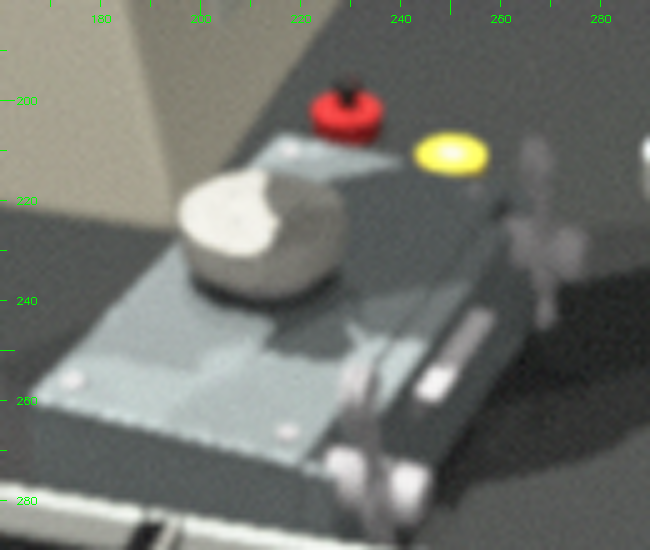

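View pics/scene9a.png

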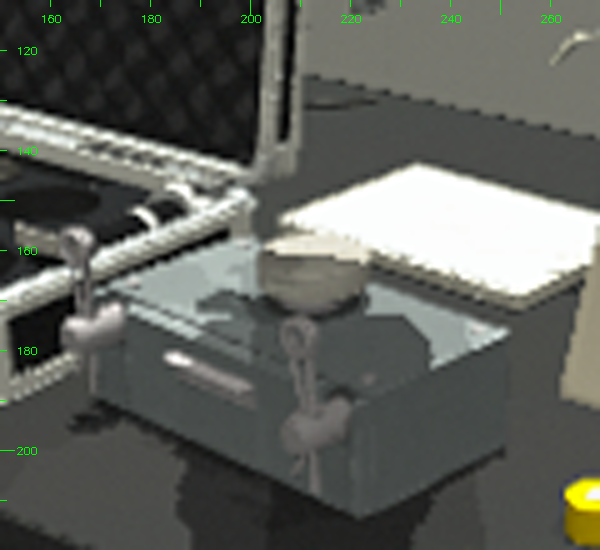

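Run:
```python
from h import *
c,im=load('w45'); crop(im,150,50,410,220,3,'pics/w45a.png')
c_,s_=np.cos(-.1165),np.sin(-.1165)
def W(x,y,z): return [.50245+c_*(x+.073)-s_*y,.0430+s_*(x+.073)+c_*y,z]
o=cv2.imread('pics/w45a.png')
for x,y,z,col in [(-.05,-.1,.066,(0,0,255)),(-.05,.09,.066,(0,0,255)),(-.05,0,.066,(0,0,255)),(-.062,0.06,.064,(255,0,0)),(-.062,-.06,.064,(255,0,0)),(-.062,0.0,.064,(255,0,0)),(-.073,.0855,.098,(0,255,0)),(-.073,-.0855,.098,(0,255,0))]:
    u,v=proj(c,W(x,y,z)); cv2.circle(o,(int((u-150)*3),int((v-50)*3)),2,col,-1)
cv2.imwrite('pics/w45b.png',o)
```

```text
(no output)
```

View pics/w45b.png

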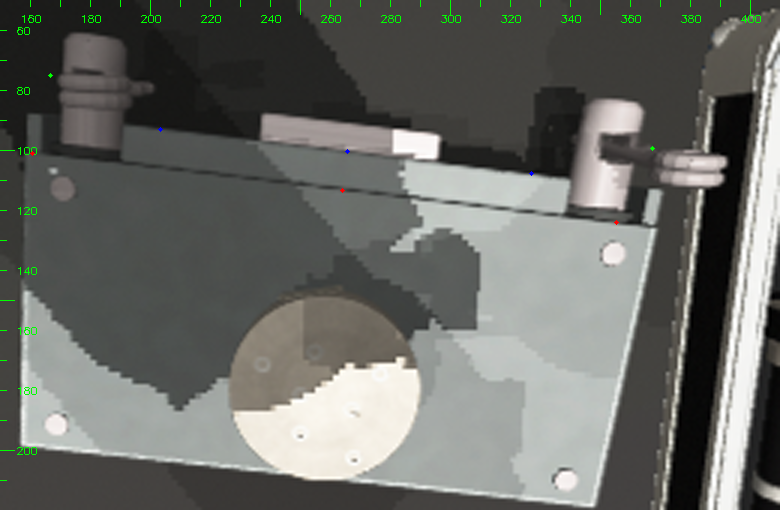

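Run:
```python
from h import *
import json
from scipy.optimize import least_squares
C=json.load(open('cal.json'));S,I=C['scene'],C['side'];c,_=load('w45')
for n,s,i,w,st in [('c0',(150+75/5,110+240/5),(160+358/5,180+375/5),(380,106),(.5124,.128)),('c1',(150+300/5,110+332/5),(160+537/5,180+155/5),(181.7,80),(.4925,-.042))]:
    f=lambda X:np.r_[np.subtract(proj(S,X),s),np.subtract(proj(I,X),i),np.subtract(proj(c,X),w)]
    r=least_squares(f,[.5,.1,.1]);print(n,r.x.round(4),r.fun.round(1),'rel stud',(r.x[:2]-st).round(4),'expected (.0007,.006,.098)')
```

```text
c0 [0.5173 0.1384 0.0991] [ 0.3 -1.2 -0.7  0.5 -0.3 -0.5] rel stud [0.0049 0.0104] expected (.0007,.006,.098)
c1 [ 0.496  -0.0307  0.0948] [-0.3 -0.3 -1.   0.5 -0.3 -0.3] rel stud [0.0035 0.0113] expected (.0007,.006,.098)
```

View pics/scene9.png

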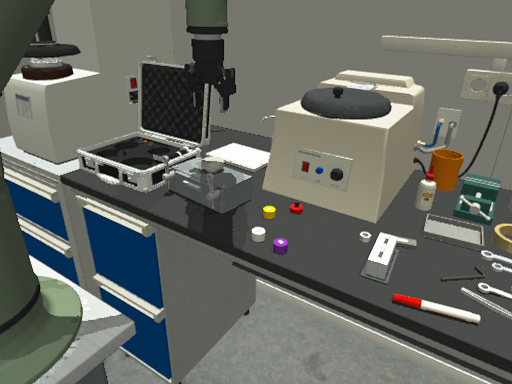

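No black specimens are left on the bench, the bystanders are in place, and both clips and the block are where they belong. I'm handing in.

```bash
python3 -c "
from workcell import job
print(job.job_done())"
```

```text
the job is handed in; nothing more can be done
None
```

The job is handed in at about 56 s of the 210 s. My last checks showed everything in place, but the hand-in gave no verdict.

**What I did**
- I put the three black specimens in the drawer and slid it shut.
- I pushed an R-clip through each stud.
- I set the steel block on its seat.

**Last checks**
- **Drawer:** it looks flush with the locker. It had crept back about 3–4 mm after my first push, close to the 4 mm limit, because the fingers dragged it as I backed off. I pushed it shut again after both clips were in, and it stayed.
- **Clips:** both are through their holes at about the right height, and the push force had dropped to zero before I let go. Each leans about 0.13 rad, against a limit of 0.3. I judged the bows sprung from the force and the pictures, not from a direct reading.
- **Block:** it looks level and within about 1–2 mm of the seat's centre.
- **Bench:** no black specimens remain, and the nut and magnet look unmoved; the coupon was never touched.

**What disagreed:** the arm's reported tool position and the wrist camera's calibration differed by 2–5 mm, depending on where the arm was. I went by the camera for the clip and block placements.

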